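Shut the steam feed and set the glass pane wide on its stay

TASK

The glass of the warming counter is misting up. Shut the steam feed first: lift the valve lever out of its catch, swing it the quarter turn from along the pipe to across it, feel for the closed slot and let it drop home there. Then air the counter: without letting the hinged pane fall shut, lift its stay off the pin and drop the hole nearest the stay's rolled tail right down over the pin, leaving the cup, the shaker and the buns where they stand.

Things in the scene. Friction and masses are not known exactly. Their poses are not given: they have to be found in the camera images.
- steam_valve: Steam feed: a level 22 mm steel pipe, axis 70 mm above the counter, between two elbows 260 mm apart, with a brass ball valve in its middle. Origin on the counter under the valve's upright stem; y along the pipe, z up. The open lever points along -y (along the pipe), the closed one about along -x (across it).
- valve_stem (a point): Point on the valve's stem axis at the height of the lever's middle (110.5 mm above the counter) when the lever is down. The lever is free on both sides and all round its swing; the top of the pipe is 30 mm below its middle.
- lever_grip (a point): Middle of the lever's black moulded grip, 90 mm out from the stem axis; the grip is 85 mm long, 22 mm wide and 14 mm high. Its -y axis points outward along the lever, z is up.
- valve_lever (a joint): Turn of the lever, rad: 0 in the open slot, growing clockwise seen from above. The closed slot is in a clip set by the fitter: anywhere from 1.45 to 1.69, to be found by feel. A slot leaves 0.045 of play each way; hard stops at -0.035 and 1.76. Turning takes 0.3 N m. Down in a slot, a lug under the lever (32 mm from the stem) locks it.
- valve_lift (a joint): Height of the lever above home, m: 0 down in a slot, up to 0.013. It lifts straight up against a spring (8 to 11 N). The lug clears the plate above 0.006: lift 0.008 or more. Let go between the slots it rests on the plate at 0.006 and can be slid along it; over a slot the spring drops it home. Pressed hard sideways on a slot wall it binds.
- case: Warming counter: timber sill, aluminium posts and rail (top 332 mm), glass. Origin on the counter under the pane's hinge (44 mm beyond the pin); x points square to the glass, away from the robot; z up. The sill is 50 mm high, from 80 mm before to 25 mm behind the origin; before it the counter is bare under the stay. A hotplate with buns stands to the right of the stay.
- pane (a joint): Swing of the hinged glass pane (318 mm wide, 0.75 kg), rad: 0 at the start (first hole on the pin), -0.122 hanging shut, about 0.35 with the third hole on the pin; its lower edge moves away from the robot. Hinge 300 mm above the counter; the stay's hinge is 225 mm below it. Let go, it falls back towards shut (about 2 N at the edge when wide).
- stay_tail (a point): Where to take the stay: flat steel bar 232 x 24 x 5 mm, about level 77 mm above the counter, from its level hinge at the pane's lower edge towards the robot; its tail lifts and lowers. x axis along the bar towards the pane, y across, z its upper face. This point is mid-bar, 200 mm from the hinge; a rolled end 13 mm thick is 32 mm beyond. 0.16 kg.
- stay_hole1 (a point): Centre of the stay's 15 mm hole nearest the pane (60 mm from the stay's hinge, 140 mm from stay_tail), half-way through the bar; over the pin at the start. Axes as stay_tail.
- stay_hole3 (a point): Centre of the stay's 15 mm hole nearest the rolled tail (140 mm from the stay's hinge, 60 mm from stay_tail), half-way through the bar: the one to drop over the pin. The three holes are 40 mm apart. Axes as stay_tail.
- stay_pin (a point): Upright pin, 9 mm thick with a domed top, on a 24 mm boss on the sill. This point is on its axis 2.5 mm above the boss: where a hole's centre lies when the bar is fully down. The pin's top is 10.5 mm above this point. x points square to the glass, away from the robot; z up.
- cup: Bystander, to be left alone: takeaway paper cup with lid, 116 mm tall, 83 mm wide; origin at the centre of its underside.
- shaker: Bystander, to be left alone: aluminium sugar shaker, 94 mm tall, 60 mm wide; origin at the centre of its underside.
- bun0: Bystander, to be left alone: round bun on the hotplate, 94 mm wide, 50 mm high; origin at the centre of its underside.
- bun1: Bystander, to be left alone: a second such bun; origin at the centre of its underside.
- bun2: Bystander, to be left alone: a third such bun; origin at the centre of its underside.

How it is judged:
By the outcome, as a careful person would: the job done as asked, in the order asked, and still so for the second after the job is handed in, with the robot touching nothing.
It also fails if it takes over 58 s, if anything falls off the work surface, if the arm or the gripper's body presses on something with over 40 N, if the wrist force passes 120 N, or if a joint passes its speed limit or range.

ROBOT

A 7-joint arm with a two-finger parallel gripper is mounted at the origin on the work surface. World frame = base frame: x ahead of the robot, y to its left, z up, the work surface at z = 0. Lengths are in mm, angles in rad, forces in N, time in s.
With the tool pointing down it reaches from about 400 to 875 mm from the base axis. Payload 4.4 kg.
Tool frame: the origin (TCP) lies on the centre line of the jaws, within the pads' length; the fingertips stand 25 mm ahead of it and the grasp point (between the pads) lies 6 mm ahead of it; x points along the fingers, y is the direction in which the jaws open and shut, and the axes are right-handed (so a half turn about x gives the same grasp; the last joint's range is limited). The gripper opens to 85 mm and grips with 20 to 120 N. Pads are 22 mm wide; open, the fingers measure 114 mm over their backs; the gripper's body (76 mm by 85 mm) begins 54 mm behind the grasp point. The pads swing forward as they close: fully open they stand 13 mm farther back than shut.
Start: joints at [-1.376, 0.628, 0.038, 1.517, -0.027, 0.996, -0.02], TCP at [167.58, 628.04, 229.913] pointing down, gripper open.
Joint ranges: [-3.06, 3.06], [-0.37, 2.12], [-1.25, 1.32], [0.18, 2.47], [-1.1, 4.24], [0.23, 1.98], [-2.94, 2.94]. Speed limits (rad/s): [2.57, 2.57, 3.14, 3.14, 3.14, 3.14, 3.14].

INTERFACE

Orientations are given as [roll, pitch, yaw] about the fixed x, y, z axes, in that order (R = Rz(yaw) Ry(pitch) Rx(roll)).
In Python, from cell import * gives the robot as it stands. The module is installed in compiled form; this text tells all that it offers.
- The arm moves only by the tool jog_arm, never from a script. Its argument "series" is a list of rows, each a list of 3 entries, a list of its own where there are three numbers: the turn, a rotation vector about the tool's x, y, z in degrees, then the shift along the tool's x, y, z in mm, then the gripper's target within -1 to 1 (shut at 1, half-way at 0, fully open at -1). In form: [[[rx, ry, rz], [dx, dy, dz], hand], ...]. A call has 1 to 8 rows; each row shifts and turns the commanded pose from where the row before left it, along the tool's axes as they then stand; what a row does not reach is not made up. A row lasts 1/8 s, in which the tool goes at most 62.5 mm and 10.7 degrees, less where a joint would pass 70% of its speed; a pose out of reach is approached as far as the arm can. A call is refused whole if a number of a shift passes 62.5 or a number of a turn 10.7, either way. A call with a gripper value outside its range is refused whole. The fingers move at their own pace and stop on an object; the grip force is fixed at half the most. Time passes only in rows, so rows that do not move let the fingers close. It gives the time, the measured TCP pose, the force and the opening at its end, in the units of the state.
- read_state(): the state, without advancing time (a new reading comes with each control period).
- get_image(name): name is "scene" or "top" or "wrist"; returns a dict with "img" (384x512x3 uint8, red, green, blue), "range_z" (384x512 float32, mm along the optical axis (not along the pixel's ray), 0 where there is no reading), "fovy" (degrees; the focal length in pixels is half the picture's height over the tangent of half this angle, whatever the lens; pixels are square), "cx", "cy" (the principal point, pixels), "k1" (the pictures are not rectified: a ray, as slopes to the right and down, at radius r is drawn at 1 + k1 r^2 times it, then the intrinsics apply), "cam_to_world" (4x4, takes a point from camera to world coordinates). Camera axes: x right, y up, looking along -z (the intrinsics and any distortion apply to the point x, -y, -z); pixel columns grow to the right and rows downward; lengths in mm; the calibration is good to about 2 mm. A picture is of the moment at which its call begins.
- finish_job(): hands the job in, once; it reports no verdict.
The state is a dict: "clock": time; "qpos": joint angles; "qd": joint speeds; "tau": joint torques, N m; "eef_pos": TCP position; "tool_rot": TCP orientation; "force": force on the tool from outside, world axes, zero at the start; "torque": the same for the moment, N m; "width": finger opening in mm.
Only numpy, scipy, OpenCV 4.12 (cv2) and the standard library are available. Lean on these libraries where they do the work, as an engineer would, in place of code of your own. Each camera call takes 0.05 s, during which the arm holds its last target. There are 200 camera calls.

## Working session

There is one attempt and no reset: what is moved stays moved. The work goes in short steps, Python scripts to look and compute and a tool call to move; the robot and the scene stay as the last step left them, time stands still between calls to the robot, and variables do not carry over. Pictures are saved under pics/ and viewed, about 8 in all and at most 12, crops included, and the job is handed in when it is done.

Besides the shell and the picture viewer there is one more tool, called after "Emit:" as name([rows], argument=value, ...), one row to a line, values as JSON. jog_arm: Moves the arm, as the interface text tells. Its arguments: {"type":"object","properties":{"series":{"type":"array"}},"required":["series"]}

```bash
mkdir -p pics; cat > h.py <<'E'
from cell import *
import numpy as np, cv2
from scipy.spatial.transform import Rotation as Ro
def cam(name):
    d=get_image(name); return d
def pts(d):
    """world point per pixel from range"""
    h,w=d['range_z'].shape; f=h/2/np.tan(np.radians(d['fovy'])/2)
    K=np.array([[f,0,d['cx']],[0,f,d['cy']],[0,0,1.]])
    u,v=np.meshgrid(np.arange(w),np.arange(h))
    p=np.stack([u,v],-1).reshape(-1,1,2).astype(np.float64)
    n=cv2.undistortPoints(p,K,np.array([d['k1'],0,0,0,0.])).reshape(h,w,2)
    z=d['range_z']; ray=np.stack([n[...,0],-n[...,1],-np.ones((h,w))],-1)
    M=np.array(d['cam_to_world'])
    P=(ray*z[...,None])@M[:3,:3].T+M[:3,3]; P[z<=0]=np.nan
    return P, ray@M[:3,:3].T, M[:3,3]
def onplane(R,C,u,v,z):
    r=R[int(round(v)),int(round(u))]; return C+r*(z-C[2])/r[2]
def save(d,n,box=None,s=1):
    im=d['img'][...,::-1]
    if box: im=im[box[1]:box[3],box[0]:box[2]]
    cv2.imwrite('pics/'+n,cv2.resize(im,None,fx=s,fy=s,interpolation=cv2.INTER_CUBIC))
E
python3 - <<'E'
from h import *
s=read_state(); print(s)
for n in('top','scene'):
    d=cam(n); P,R,C=pts(d); np.savez(n+'.npz',P=P,R=R,C=C,img=d['img']); print(n,C,d['fovy'],d['k1'])
    save(d,n+'0.png',s=1.5)
E
```

```text
{'clock': 0.0, 'qpos': array([-1.37581431,  0.62938035,  0.03844493,  1.51836951, -0.02704065,
        0.99630602, -0.02000164]), 'qd': array([ 0.00103335, -0.00079892,  0.00024298,  0.00179771, -0.00107006,
        0.00064872,  0.00158419]), 'tau': array([ 2.08065289e-04, -5.63397110e+01,  1.22619655e+00, -1.93449837e+01,
        1.08787927e-02,  1.01756270e-02, -8.40631117e-06]), 'eef_pos': array([167.3922259 , 627.41864794, 228.96648769]), 'tool_rot': array([-1.57321682,  1.56885078, -1.83402505]), 'force': array([-0.30720168,  0.62012944, -0.66417367]), 'torque': array([-0.04179726, -0.05075361,  0.05830461]), 'width': 85.32622200933335}
top [ 308.20822377 -141.19925832 1311.00554469] 57.857326398943236 -0.06922183280890258
scene [ 541.22500907 -849.37931758  994.74262499] 55.09763107524561 0.024245685390155907
```

View pics/top0.png

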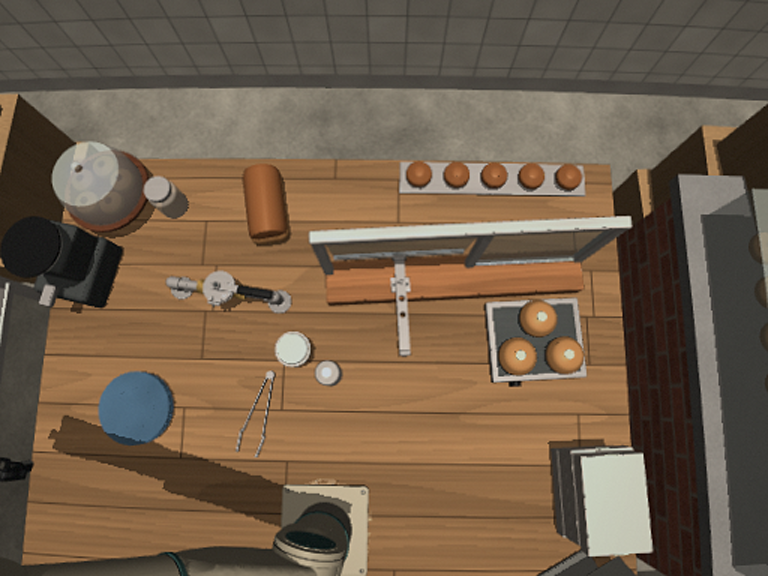

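View pics/scene0.png

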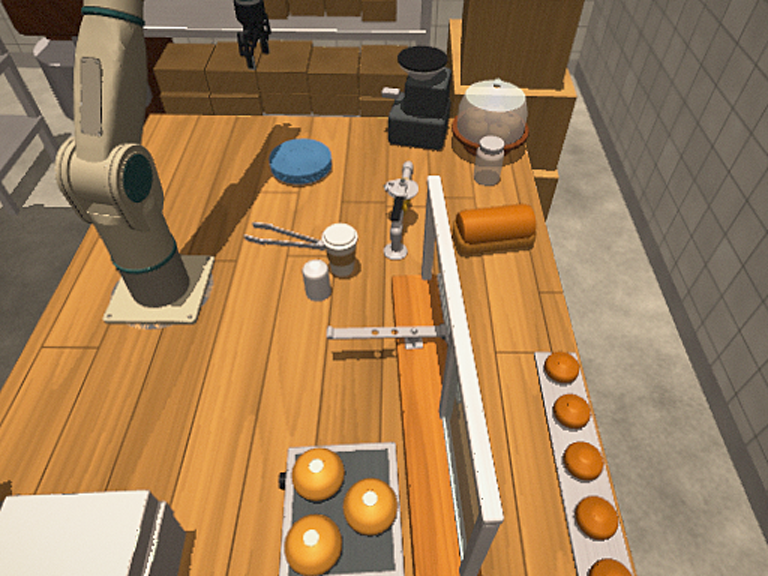

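The top view shows the valve stem at about (218,288) with the dark grip at (262,294). The stay runs from (401,260) to its rolled tail at (404,352), and the pin is near (400,284). These are pixels at 1.5x. The cup is at (293,348) and the shaker at (327,372).

```bash
python3 - <<'E'
from h import *
np.set_printoptions(precision=1,suppress=True)
for n in('top','scene'):
    D=np.load(n+'.npz'); P,R,C,img=D['P'],D['R'],D['C'],D['img']
    hsv=cv2.cvtColor(img,cv2.COLOR_RGB2HSV)
    def rep(nm,m,zt):
        v,u=np.nonzero(m)
        if len(u)<8: print(n,nm,'few',len(u));return
        q=P[m]; q=q[~np.isnan(q[:,0])]
        w=np.array([onplane(R,C,a,b,zt) for a,b in zip(u,v)])[:,:2]
        r=cv2.minAreaRect(w.astype(np.float32))
        c=w.mean(0); _,_,vt=np.linalg.svd(w-c,full_matrices=False)
        print(n,nm,len(u),'range med',np.median(q,0),'plane mean',c,'rect',np.round(r[0],1),np.round(r[1],1),round(r[2],1),'dir',vt[0],'px',u.mean(),v.mean())
    X,Y,Z=P[...,0],P[...,1],P[...,2]
    dark=(hsv[...,2]<70)
    rg=(X>380)&(X<680)
    rep('grip',dark&rg&(Y>150)&(Y<450)&(Z>95)&(Z<135),117.5)
    sat=hsv[...,1]<70
    rep('stay',sat&(X>330)&(X<545)&(Y>-100)&(Y<30)&(Z>68)&(Z<86),79.5)
    rep('valvetop',(X>430)&(X<600)&(Y>150)&(Y<450)&(Z>100)&(Z<150),117)
    rep('pipe',(X>430)&(X<600)&(Y>100)&(Y<450)&(Z>40)&(Z<90),81)
    for nm,c,zlo,zt in(('cup',(375,90),108,116),('shaker',(335,30),86,94)):
        rep(nm,(Z>zlo)&(Z<zt+9)&(np.hypot(X-c[0],Y-c[1])<90),zt)
    rep('rail',(Z>325)&(Z<340)&(X>400)&(X<700)&(Y<200),332)
    rep('buns',(Z>40)&(Z<100)&(X>300)&(X<480)&(Y<-150)&(Y>-480),60)
D=np.load('top.npz'); P=D['P']
for a,b in((218,288),(262,294),(404,352),(402,313),(402,298),(400,284),(400,262),(293,348),(327,372)):
    print((a,b),P[int(b/1.5),int(a/1.5)])
im=D['img'][...,::-1]
a=cv2.resize(im[155:245,245:295],None,fx=6,fy=6,interpolation=cv2.INTER_CUBIC)
b=cv2.resize(im[165:220,105:205],None,fx=4.8,fy=4.8,interpolation=cv2.INTER_CUBIC)
b=cv2.copyMakeBorder(b,0,540-b.shape[0],0,0,cv2.BORDER_CONSTANT)
cv2.imwrite('pics/crop1.png',np.hstack([a,b]))
E
```

```text
top grip 99 range med [551.8 184.4 117. ] plane mean [552.5 185. ] rect [556.6 209.6] [119.6  19.8] 80.5 dir [-0.2 -1. ] px 165.84848484848484 193.6969696969697
top stay 95 range med [364.   -7.3  82.6] plane mean [365.7  -4.6] rect [367.2  -3.4] [57.6 54.2] 46.6 dir [-0.4 -0.9] px 218.57894736842104 248.67368421052632
top valvetop 314 range med [555.4 238.2 113. ] plane mean [554.7 227.7] rect [564.8 223.8] [ 78.5 135.9] 13.1 dir [-0. -1.] px 154.01592356687897 192.94585987261146
top pipe 290 range med [569.3 326.2  79.5] plane mean [565.7 287.9] rect [553.4 261.8] [293.2  56.5] 84.0 dir [0.1 1. ] px 141.07241379310344 191.8310344827586
top cup 394 range med [419.3  75.7 115.4] plane mean [419.1  75.7] rect [419.6  75. ] [76.5 76.4] 2.4 dir [-0.7  0.7] px 194.753807106599 232.12690355329948
top shaker 130 range med [367.7  -3.3  91.2] plane mean [368.  -3.] rect [386.6   0.3] [88.2 50.3] 15.7 dir [-0.9 -0.4] px 217.66153846153847 247.7923076923077
top rail 1845 range med [ 639.9 -298.6  331.2] plane mean [ 639.8 -302.6] rect [ 639.7 -306.9] [ 29.5 644.2] 3.6 dir [ 0.1 -1. ] px 312.9
[... 1090 characters left out ...]
3.1] 55.8 dir [-0.6 -0.8] px 212.65853658536585 174.9512195121951
scene rail 2767 range med [ 647.9 -423.3  330.7] plane mean [ 646.2 -388.9] rect [ 640.8 -310.3] [ 26.8 644.9] 3.9 dir [ 0.1 -1. ] px 310.1413082761113 241.2475605348753
scene buns 793 range med [ 426.4 -451.5   73.7] plane mean [ 423.8 -388.8] rect [ 424.7 -316.7] [334.8  93.1] 87.3 dir [-0.1 -1. ] px 215.93316519546028 290.4489281210593
(218, 288) [559.1 262.8 109.7]
(262, 294) [544.8 155.5 116.9]
(404, 352) [ 418.8 -181.    95. ]
(402, 313) [ 526.8 -179.4   -0.9]
(402, 298) [ 556.1 -177.7   48.1]
(400, 284) [ 584.  -169.3   75.8]
(400, 262) [ 640.5 -168.7   75.6]
(293, 348) [419.5  74.9 115.8]
(327, 372) [367.2  -4.3  95.4]
```

View pics/crop1.png

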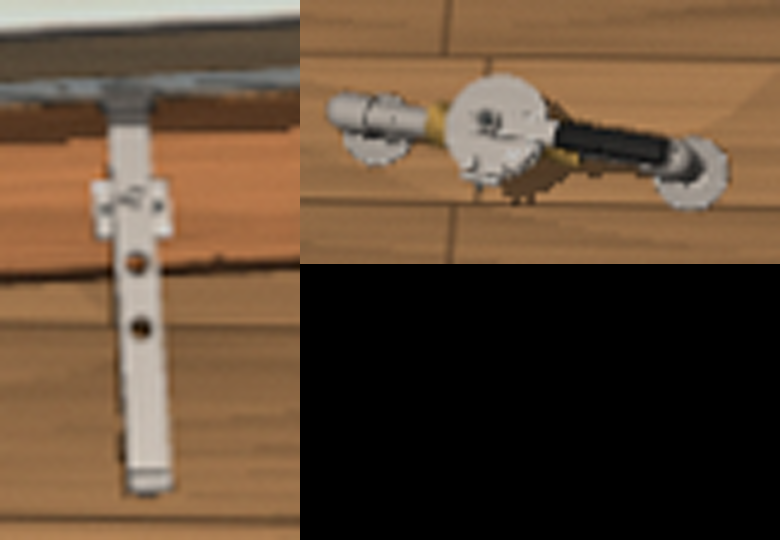

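Crop 1 shows the two free stay holes at (137,262) and (141,327), the pin about (134,203), and the tail end about (148,487). The grip runs from (556,136) to (668,152), with the stem dot at (488,118). Now I'll cast rays onto the height planes.

```bash
python3 - <<'E'
from h import *
np.set_printoptions(precision=1,suppress=True)
D=np.load('top.npz'); P,R,C=D['P'],D['R'],D['C']
def ray(u,v):
    m=cv2.remap(R.astype(np.float32),np.float32([[u]]),np.float32([[v]]),cv2.INTER_LINEAR)
    return m[0,0].astype(float)
def pl(u,v,z): r=ray(u,v); return C+r*(z-C[2])/r[2]
for nm,x,y,z in(('hole2',137,262,79),('hole3',141,327,79),('pintop',134,203,88),('tail',148,470,79.5),('hingeend',130,126,79.5),('midR',128,160,79.5)):
    print(nm,pl(245+x/6-.4,155+y/6-.4,z))
for nm,x,y,z in(('stem',488,118,117),('gripin',556,136,117.5),('gripout',667,152,117.5),('elbL',375,140,5),('elbR',690,172,5),('elbRtop',690,155,81)):
    print(nm,pl(105+(x-300)/4.8-.4,165+y/4.8-.4,z))
img=D['img']; hsv=cv2.cvtColor(img,cv2.COLOR_RGB2HSV)
def rect(box,m,z):
    w=np.zeros_like(m);w[box[1]:box[3],box[0]:box[2]]=1;m=m&w
    v,u=np.nonzero(m); q=np.array([pl(a,b,z)[:2] for a,b in zip(u,v)],np.float32)
    r=cv2.minAreaRect(q);print(r,len(u),q.mean(0)); 
    c=q.mean(0);_,_,vt=np.linalg.svd(q-c,full_matrices=False);print('dir',vt[0],'range z',np.nanmedian(P[...,2][m]))
rect((150,185,184,205),(hsv[...,2]<75)&(P[...,2]>105),117.5)
rect((258,196,282,232),(hsv[...,1]<80)&(hsv[...,2]>110),79.5)
# top rail edge direction
P2=P; m=(P[...,2]>325)&(P[...,2]<340)&(P[...,0]>560)
v,u=np.nonzero(m); print('rail dir',cv2.fitLine(P[m][:,:2].astype(np.float32),cv2.DIST_HUBER,0,.01,.01).ravel())
S=np.load('scene.npz');PS=S['P'];m=(PS[...,2]>68)&(PS[...,2]<92)&(PS[...,0]>410)&(PS[...,0]<575)&(PS[...,1]>-215)&(PS[...,1]<-140)
q=PS[m];print('scene stay',len(q),cv2.fitLine(q[:,:2].astype(np.float32),cv2.DIST_HUBER,0,.01,.01).ravel(),q.min(0),q.max(0))
m=(P[...,2]>68)&(P[...,2]<92)&(P[...,0]>410)&(P[...,0]<575)&(P[...,1]>-215)&(P[...,1]<-140)
q=P[m];print('top stay',len(q),cv2.fitLine(q[:,:2].astype(np.float32),cv2.DIST_HUBER,0,.01,.01).ravel(),np.polyfit(q[:,0],q[:,2],1))
s=read_state();print(Ro.from_euler('xyz',s['tool_rot']).as_matrix())
E
```

```text
hole2 [ 549.  -174.7   79. ]
hole3 [ 509.5 -177.5   79. ]
pintop [ 583.4 -172.4   88. ]
tail [ 424.  -182.4   79.5]
hingeend [ 633.5 -169.7   79.5]
midR [ 612.  -168.7   79.5]
stem [567.8 265.5 117. ]
gripin [554.8 213.4 117.5]
gripout [544.  130.2 117.5]
elbL [572.5 395.6   5. ]
elbR [550.3 136.3   5. ]
elbRtop [549.2 120.9  81. ]
((550.691162109375, 171.70631408691406), (84.74058532714844, 19.994970321655273), 81.34308624267578) 129 [550.6 171.6]
dir [-0.1 -1. ] range z 116.68880305237644
((494.0487976074219, -178.37950134277344), (128.1061248779297, 26.49944305419922), 3.9612648487091064) 249 [ 490.8 -178.6]
dir [-1.  -0.1] range z 82.62083009172557
rail dir [   0.1   -1.   640.  -305.1]
scene stay 359 [   1.     0.1  489.9 -180.8] [ 411.5 -198.2   73.3] [ 574.1 -162.4   91.9]
top stay 272 [   1.     0.1  490.3 -176.6] [ -0.  105.6]
[[-0.   0.3  1. ]
 [-0.   1.  -0.3]
 [-1.  -0.   0. ]]
```

```bash
cat >> h.py <<'E'
def down(ang,pitch=0):
    """tool down, jaw axis y at world angle ang (deg); pitch: lean of tool about jaw axis, deg"""
    a=np.radians(ang); y=np.array([np.cos(a),np.sin(a),0]); x=np.array([0,0,-1.]); z=np.cross(x,y)
    return Ro.from_rotvec(np.radians(pitch)*y)*Ro.from_matrix(np.stack([x,y,z],1))
def plan(way,hand,start=None):
    """way: list of (pos, Rotation, n); prints rows"""
    if start is None:
        s=read_state(); p=np.array(s['eef_pos']); r=Ro.from_euler('xyz',s['tool_rot'])
    else: p,r=start
    for tp,tr,n in way:
        tp=np.array(tp,float); rv=(r.inv()*tr).as_rotvec(); p0,r0=p,r
        for i in range(1,n+1):
            pn=p0+(tp-p0)*i/n; rn=r0*Ro.from_rotvec(rv*i/n)
            d=r.inv().apply(pn-p); t=np.degrees((r.inv()*rn).as_rotvec())
            print([np.round(t,1).tolist(),np.round(d,1).tolist(),hand]); p,r=pn,rn
        print('--')
E
python3 - <<'E'
from h import *
plan([((550.7,171.7,200),down(-6.8),15)],-1)
E
```

```text
[[5.5, 0.0, 0.0], [2.0, -22.8, 32.5], -1]
[[5.5, 0.0, 0.0], [2.0, -19.6, 34.5], -1]
[[5.5, 0.0, 0.0], [2.0, -16.2, 36.2], -1]
[[5.5, 0.0, 0.0], [2.0, -12.7, 37.6], -1]
[[5.5, 0.0, 0.0], [2.0, -9.0, 38.7], -1]
[[5.5, 0.0, 0.0], [2.0, -5.3, 39.3], -1]
[[5.5, 0.0, 0.0], [2.0, -1.6, 39.7], -1]
[[5.5, 0.0, 0.0], [2.0, 2.2, 39.6], -1]
[[5.5, 0.0, 0.0], [1.9, 6.0, 39.2], -1]
[[5.5, 0.0, 0.0], [1.9, 9.7, 38.5], -1]
[[5.5, 0.0, 0.0], [1.9, 13.3, 37.4], -1]
[[5.5, 0.0, 0.0], [1.9, 16.8, 36.0], -1]
[[5.5, 0.0, 0.0], [1.9, 20.1, 34.2], -1]
[[5.5, 0.0, 0.0], [1.9, 23.3, 32.1], -1]
[[5.5, 0.0, 0.0], [1.9, 26.3, 29.8], -1]
--
```

Emit:
jog_arm([
  [[5.5,0,0],[2,-22.8,32.5],-1],
  [[5.5,0,0],[2,-19.6,34.5],-1],
  [[5.5,0,0],[2,-16.2,36.2],-1],
  [[5.5,0,0],[2,-12.7,37.6],-1],
  [[5.5,0,0],[2,-9,38.7],-1],
  [[5.5,0,0],[2,-5.3,39.3],-1],
  [[5.5,0,0],[2,-1.6,39.7],-1],
  [[5.5,0,0],[2,2.2,39.6],-1],
])

```text
clock: 1.1
eef_pos: [371.8, 383.2, 213.6]
tool_rot: [-1.271, 1.57, -2.303]
force: [-0.2, 0.7, -0.6]
width: 85.3
```

Emit:
jog_arm([
  [[5.5,0,0],[2,6,39.2],-1],
  [[5.5,0,0],[2,9.7,38.5],-1],
  [[5.5,0,0],[2,13.3,37.4],-1],
  [[5.5,0,0],[2,16.8,36],-1],
  [[5.5,0,0],[2,20.1,34.2],-1],
  [[5.5,0,0],[2,23.3,32.1],-1],
  [[5.5,0,0],[2,26.3,29.8],-1],
])

```text
clock: 1.98
eef_pos: [548.7, 169.3, 199.5]
tool_rot: [-1.364, 1.57, -3.068]
force: [0.4, 0.2, 0.1]
width: 85.6
```

```bash
python3 - <<'E'
from h import *
np.set_printoptions(precision=2,suppress=True)
s=read_state();print(s['clock'],s['eef_pos'],s['tool_rot'],s['qpos'])
d=cam('wrist');P,R,C=pts(d);save(d,'w1.png',s=1.2);np.savez('w1.npz',P=P,R=R,C=C,img=d['img'])
hsv=cv2.cvtColor(d['img'],cv2.COLOR_RGB2HSV)
m=(hsv[...,2]<75)&(P[...,2]>105)&(P[...,2]<125)
v,u=np.nonzero(m);q=np.array([onplane(R,C,a,b,117.5)[:2] for a,b in zip(u,v)],np.float32)
print(cv2.minAreaRect(q),len(q),np.median(P[m],0),C)
plan([((550.7,171.7,116.5),down(-6.8),3)],-1)
E
```

```text
1.975 [548.74 169.33 199.5 ] [-1.36  1.57 -3.07] [-0.62  0.59  0.42  1.78 -0.31  0.84 -0.18]
((510.00701904296875, 143.53439331054688), (172.78468322753906, 69.06411743164062), 35.1458625793457) 2938 [553.74 176.72 116.68] [557.95 235.92 343.07]
[[-0.5, 0.1, -0.1], [27.7, -1.2, -2.9], -1]
[[-0.5, 0.1, -0.1], [27.8, -1.1, -2.9], -1]
[[-0.5, 0.1, -0.1], [27.8, -1.1, -2.8], -1]
--
```

View pics/w1.png

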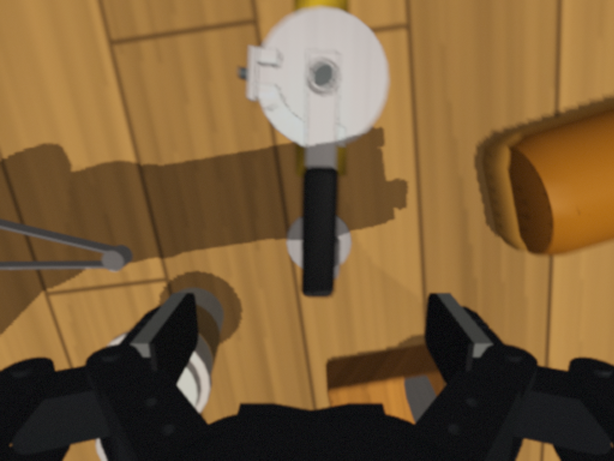

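The wrist view at 1.2x shows the stem at (322,75) and the grip from (321,168) to (318,295). The clip with the closed slot is on the plate's left, at (262,72).

```bash
python3 - <<'E'
from h import *
np.set_printoptions(precision=2,suppress=True)
D=np.load('w1.npz');P,R,C=D['P'],D['R'],D['C']
f=lambda a,b,z:onplane(R,C,a/1.2,b/1.2,z)
st=f(322,75,117);a=f(321,168,117.5);b=f(318,295,117.5);c=f(262,72,110);print(st,a,b,c,np.linalg.norm(a-b))
g=(a+b)/2;print('grip',g,np.linalg.norm(g[:2]-st[:2]),'tilt',np.degrees(np.arctan2(-(b-st)[0],-(b-st)[1])))
hsv=cv2.cvtColor(D['img'],cv2.COLOR_RGB2HSV)
m=(hsv[...,2]<75)&(P[...,2]>105)&(P[...,2]<125);m[255:]=0
v,u=np.nonzero(m);q=np.array([onplane(R,C,i,j,117.5)[:2] for i,j in zip(u,v)],np.float32);r=cv2.minAreaRect(q);print(r)
for k in (52,60,66):
  print(P[k,int(245/1.2):int(290/1.2),2].round(0))
E
```

```text
[567.02 263.38 117.  ] [560.62 212.69 117.5 ] [548.31 133.11 117.5 ] [533.75 270.02 110.  ] 80.53112831401805
grip [554.46 172.9  117.5 ] 91.34221464732288 tilt 8.175269602174959
((553.5296020507812, 173.369384765625), (81.25020599365234, 20.641145706176758), 82.03178405761719)
[ -1. 101. 101. 101. 101. 100. 102. 100.  99.  98. 100. 100. 101. 101.
 103. 102. 102. 103. 102. 104. 104. 105. 106. 105. 106. 106. 103.  97.
  98.  98.  98.  98.  97.  98.  97.  97.  98.]
[102. 100. 101. 101. 101. 100. 101. 101.  98.  98.  99.  97.  97.  97.
  98. 100.  97.  97.  96.  98.  98.  98.  98.  98.  97.  98.  97.  98.
  98.  97.  99.  99.  97.  96.  98.  97.  97.]
[ -1. 101. 101. 100.  nan 101. 101. 100.  98.  96.  98.  97.  97.  98.
  97.  98.  99.  97.  96.  98.  97.  97.  98.  98.  97.  99.  98.  97.
  97.  99.  98.  97.  97.  96.  97.  97.  97.]
```

```bash
python3 - <<'E'
from h import *
plan([((552.6,172.8,115.5),down(-7.9),3)],-1)
E
```

```text
[[-0.1, 0.1, -0.1], [28.1, -0.6, -3.4], -1]
[[-0.1, 0.1, -0.1], [28.1, -0.6, -3.3], -1]
[[-0.1, 0.1, -0.1], [28.1, -0.5, -3.3], -1]
--
```

Emit:
jog_arm([
  [[-0.1,0.1,-0.1],[28,-0.6,-3.4],-1],
  [[-0.1,0.1,-0.1],[28,-0.6,-3.3],-1],
  [[-0.1,0.1,-0.1],[28,-0.5,-3.3],-1],
  [[0,0,0],[0,0,0],1],
  [[0,0,0],[0,0,0],1],
  [[0,0,0],[0,0,0],1],
  [[0,0,0],[0,0,0],1],
  [[0,0,0],[0,0,0],1],
])

```text
clock: 3.02
eef_pos: [548.0, 180.7, 116.5]
tool_rot: [-2.476, 1.563, 2.112]
force: [0.2, 0.3, 0.4]
width: 0.0
```

Emit:
jog_arm([
  [[0,0,0],[0,0,0],1],
  [[0,0,0],[0,0,0],1],
])

```text
clock: 3.28
eef_pos: [547.8, 180.7, 116.0]
tool_rot: [-2.375, 1.563, 2.213]
force: [-0.4, -0.3, 0.4]
width: 0.0
```

```bash
python3 - <<'E'
from h import *
np.set_printoptions(precision=2,suppress=True)
s=read_state();print(s)
r=Ro.from_euler('xyz',s['tool_rot']).as_matrix();print(r,np.degrees(np.arctan2(r[1,1],r[0,1])))
E
```

```text
{'clock': 3.275, 'qpos': array([-0.59,  0.7 ,  0.36,  1.83, -0.38,  0.67, -0.13]), 'qd': array([ 0., -0., -0., -0.,  0., -0.,  0.]), 'tau': array([  0.01, -52.15,   5.68, -13.23,  -0.  ,   0.03,  -0.  ]), 'eef_pos': array([547.81, 180.66, 115.98]), 'tool_rot': array([-2.37,  1.56,  2.21]), 'force': array([-0.38, -0.33,  0.45]), 'torque': array([-0.01,  0.03,  0.02]), 'width': 0.0010720338828564748}
[[-0.    0.99 -0.12]
 [ 0.01 -0.12 -0.99]
 [-1.   -0.01 -0.01]] -7.143063421628841
```

```bash
python3 - <<'E'
from h import *
np.set_printoptions(precision=2,suppress=True)
print(read_state()['eef_pos'],read_state()['width'])
d=cam('wrist');save(d,'w2.png',s=1.0)
t=cam('scene');cv2.imwrite('pics/w2.png',np.hstack([cv2.resize(d['img'],(400,300)),cv2.resize(t['img'][90:210,200:360],(400,300))])[...,::-1])
print(read_state()['eef_pos'],read_state()['width'])
E
```

```text
[547.81 180.66 115.98] 0.0010720338828564748
[547.83 180.64 115.94] 0.32083875177130566
```

View pics/w2.png

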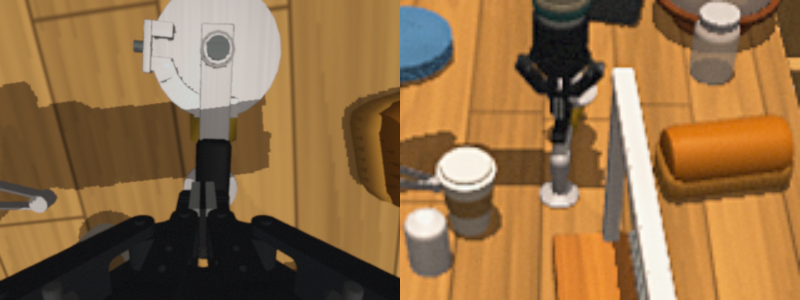

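The gripper reads shut with width 0, yet the wrist view shows the fingers over the grip (tips about (205,195)). I'll measure where the fingertips really are.

```bash
python3 - <<'E'
from h import *
np.set_printoptions(precision=0,suppress=True,linewidth=200)
for n in('wrist','scene'):
    d=cam(n);P,R,C=pts(d);hsv=cv2.cvtColor(d['img'],cv2.COLOR_RGB2HSV)
    if n=='wrist':
        np.savez('w2.npz',P=P,R=R,C=C,img=d['img'])
        for v in (180,200,220,228,236,244,260,280): print(v,P[v,264], P[v,256],P[v,280],d['img'][v,264])
    else:
        for v in range(110,180,5): print(v,P[v,264],d['img'][v,264],P[v,260],P[v,268])
E
```

```text
180 [554. 214. 116.] [551. 215. 114.] [562. 213. 114.] [15 17 18]
200 [553. 205. 117.] [549. 206. 116.] [561. 204. 116.] [20 21 20]
220 [552. 195. 117.] [548. 196. 116.] [560. 194. 116.] [23 22 23]
228 [552. 191. 117.] [548. 192. 116.] [559. 191. 117.] [24 24 25]
236 [551. 191. 125.] [548. 191. 125.] [559. 186. 116.] [63 63 60]
244 [551. 191. 134.] [548. 191. 134.] [558. 186. 125.] [62 62 60]
260 [551. 191. 149.] [548. 191. 148.] [557. 187. 142.] [56 56 55]
280 [551. 187. 158.] [548. 185. 153.] [556. 191. 165.] [21 24 26]
110 [548. 141. 259.] [22 14 20] [535. 143. 257.] [561. 145. 256.]
115 [549. 172. 215.] [14 16 17] [535. 161. 223.] [562. 162. 223.]
120 [549. 168. 197.] [15 20 22] [535. 167. 197.] [563. 168. 197.]
125 [550. 265.  97.] [135 125 118] [535. 169. 174.] [564. 174. 171.]
130 [550. 170. 151.] [89 87 80] [536. 175. 147.] [565. 211. 117.]
135 [550. 167. 131.] [88 87 80] [535. 322.  -1.] [565. 185. 116.]
140 [550. 152. 120.] [15 17 20] [535. 289.   0.] [566. 204.  75.]
145 [551. 135. 112.] [34 31 32] [536. 256.   3.] [566. 182.  70.]
150 [551. 141.  82.] [118 107 101] [536. 231.  -1.] [566. 151.  73.]
155 [551. 122.  76.] [168 153 146] [537. 134.  64.] [568. 203.  -1.]
160 [552. 124.  48.] [86 76 75] [537. 172.   2.] [568. 175.  -1.]
165 [552. 129.  17.] [84 77 71] [537. 132.  14.] [567. 137.  10.]
170 [552. 113.   7.] [241 231 221] [537. 114.   6.] [567. 116.   5.]
175 [553.  94.  -1.] [218 148  70] [538.  95.  -1.] [567.  94.   1.]
```

```bash
python3 - <<'E'
from h import *
np.set_printoptions(precision=0,suppress=True,linewidth=220)
d=cam('wrist');a=d['img'][170:320,190:340];
t=cam('scene');b=t['img'][95:165,225:305]
cv2.imwrite('pics/w3.png',np.hstack([cv2.resize(a,(400,400),interpolation=cv2.INTER_CUBIC),cv2.resize(b,(400,400),interpolation=cv2.INTER_CUBIC)])[...,::-1])
P,R,C=pts(d)
for v in range(226,270,4): print(v,P[v,240:292:4,2])
E
```

```text
226 [  3.   6.   7. 115. 116. 117. 116. 116. 117. 117. 117. 117. 117.]
230 [  5.   5.   8. 115. 117. 116. 117. 117. 118. 117. 117. 117. 117.]
234 [  5.   8. 123. 123. 124. 123. 124. 124. 123. 116. 118. 118. 117.]
238 [  5.   7. 128. 129. 127. 128. 127. 128. 128. 118. 118. 117. 117.]
242 [  6.   8. 132. 134. 131. 133. 132. 131. 132. 118. 117. 117. 116.]
246 [128. 136. 137. 136. 137. 136. 135. 136. 137. 128. 127. 127. 128.]
250 [132. 140. 140. 141. 139. 140. 140. 140. 140. 132. 131. 131. 132.]
254 [136. 144. 144. 143. 144. 143. 144. 143. 143. 144. 135. 136. 135.]
258 [140. 147. 148. 147. 147. 148. 148. 147. 148. 147. 139. 140. 138.]
262 [143. 151. 151. 150. 151. 150. 150. 151. 150. 150. 144. 142. 143.]
266 [145. 154. 153. 154. 154. 154. 153. 154. 153. 153. 146. 145. 146.]
```

View pics/w3.png

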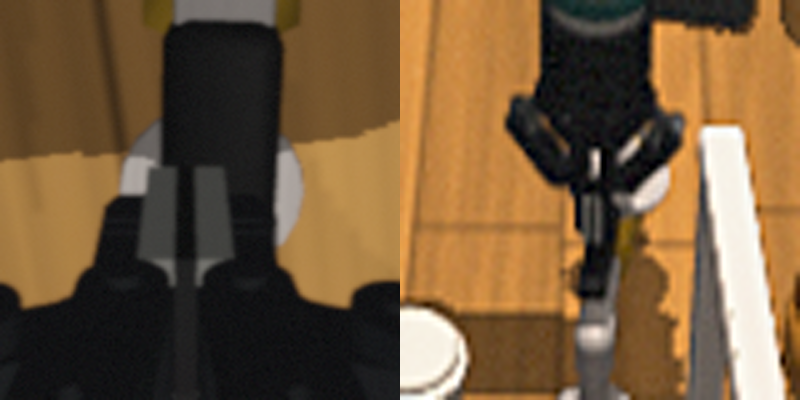

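The zoomed views show both pads shut just above the grip's top face, with the tips at z about 120. The state puts the tips at 91 (116 − 25). I'll check the wrist camera pose against the reported TCP motion.

```bash
python3 - <<'E'
from h import *
np.set_printoptions(precision=1,suppress=True,linewidth=220)
a=np.load('w1.npz')['C'];b=np.load('w2.npz')['C'];print(a,b,b-a)
s=read_state();print(s['eef_pos'],s['qpos'],s['force'],s['tau'])
d=get_image('wrist');print(np.array(d['cam_to_world']));P,R,C=pts(d)
r=Ro.from_euler('xyz',s['tool_rot']);print('camera in tool',r.inv().apply(C-s['eef_pos']))
# start-of-job check: fingertips in first scene image
S=np.load('scene.npz');Q=S['P'];m=(abs(Q[...,0]-167)<110)&(abs(Q[...,1]-628)<110)&(Q[...,2]>100)
q=Q[m];print(len(q),np.percentile(q[:,2],[0,1,5,20,50]))
t=cam('scene');Q=pts(t)[0];m=(abs(Q[...,0]-549)<9)&(abs(Q[...,1]-175)<16)&(Q[...,2]>112)&(Q[...,2]<170)
print(np.sort(Q[m][:,2])[::4]); 
v,u=np.nonzero(m)
for i in np.argsort(v)[-25:]: print(u[i],v[i],Q[v[i],u[i]],t['img'][v[i],u[i]])
E
```

```text
[557.9 235.9 343.1] [557.  246.4 259.9] [ -0.9  10.5 -83.2]
[547.8 180.6 115.9] [-0.6  0.7  0.4  1.8 -0.4  0.7 -0.1] [0.6 0.9 0.9] [  0.  -51.9   5.7 -13.2   0.    0.   -0. ]
[[  1.    0.1   0.  557. ]
 [ -0.1   1.    0.3 246.4]
 [ -0.   -0.3   1.  259.9]
 [  0.    0.    0.    1. ]]
camera in tool [-143.6    0.2  -67.2]
749 [238.2 244.6 257.7 296.8 338. ]
[113.2 115.5 116.3 118.5 122.8 124.5 129.2 132.5 136.8 142.6 144.2 149.1 151.2 154.8 158.  163.7 165.8]
266 134 [557.4 177.6 126.6] [11 14 12]
262 135 [543.  168.  129.8] [73 73 67]
263 135 [546.6 172.  126.5] [40 37 37]
264 135 [550.2 172.9 125.7] [84 84 79]
265 135 [553.8 174.8 124.2] [40 37 41]
266 135 [557.4 175.5 123.6] [19 23 18]
262 136 [543.1 170.7 122.8] [71 72 73]
263 136 [546.6 168.9 124.4] [47 47 44]
264 136 [550.2 168.8 124.5] [90 88 81]
265 136 [554.  179.5 115.5] [49 49 46]
266 136 [557.6 179.1 115.9] [17 14 25]
262 137 [543.1 175.8 113.8] [48 49 52]
263 137 [546.7 168.2 120.3] [35 30 32]
264 137 [550.3 170.4 118.5] [59 56 52]
265 137 [554.  173.2 116.1] [28 30 19]
266 137 [557.6 175.2 114.4] [16 15 25]
262 138 [543.1 165.5 117.9] [9 2 7]
263 138 [546.7 163.2 120. ] [ 2 13 13]
264 138 [550.4 167.5 116.3] [23 22 24]
265 138 [553.9 164.5 119. ] [19 18 16]
266 138 [557.6 168.7 115.4] [16 14 18]
262 139 [543.2 162.3 115.9] [0 1 9]
264 139 [550.4 159.5 118.5] [26 29 28]
265 139 [554.  162.1 116.3] [16 25 27]
262 140 [543.2 160.  113.2] [ 0  6 22]
```

Both views agree that the fingertips are about 3–4 mm behind the reported TCP, not 25 mm ahead of it. The start picture fits too: tips at z about 240 or higher against TCP 230. So I'll treat the tool as about 28 mm shorter than stated and lower the TCP to z of about 88.

```bash
python3 - <<'E'
from h import *
plan([((552.0,173.0,88),down(-7.9),2)],-1)
E
```

```text
[[0.4, -0.2, 0.1], [13.9, 2.6, 3.6], -1]
[[0.4, -0.2, 0.1], [14.0, 2.6, 3.6], -1]
--
```

Emit:
jog_arm([
  [[0,0,0],[0,0,0],-1],
  [[0,0,0],[0,2.6,3.6],-1],
  [[0.4,-0.2,0.1],[0,2.6,3.6],-1],
  [[0.4,-0.2,0.1],[0,0,0],-1],
  [[0,0,0],[0,0,0],-1],
  [[0,0,0],[14,0,0],-1],
  [[0,0,0],[14,0,0],-1],
  [[0,0,0],[0,0,0],-1],
])

```text
clock: 4.68
eef_pos: [550.6, 172.5, 86.0]
tool_rot: [-0.997, 1.565, -2.706]
force: [0.5, -0.9, 0.3]
width: 85.5
```

Emit:
jog_arm([
  [[0,0,0],[0,0,0],1],
  [[0,0,0],[0,0,0],1],
  [[0,0,0],[0,0,0],1],
  [[0,0,0],[0,0,0],1],
  [[0,0,0],[0,0,0],1],
  [[0,0,0],[0,0,0],1],
])

```text
clock: 5.42
eef_pos: [552.7, 172.8, 88.2]
tool_rot: [-0.209, 1.569, -1.919]
force: [2.1, 0.0, 1.9]
width: 20.9
```

```bash
python3 - <<'E'
from h import *
np.set_printoptions(precision=2,suppress=True)
s=read_state();print(s)
r=Ro.from_euler('xyz',s['tool_rot']).as_matrix();print(r,np.degrees(np.arctan2(r[1,1],r[0,1])))
E
```

```text
{'clock': 5.425, 'qpos': array([-0.57,  0.75,  0.34,  1.85, -0.4 ,  0.62, -0.12]), 'qd': array([0., 0., 0., 0., 0., 0., 0.]), 'tau': array([ -0.61, -52.31,   5.02, -11.08,   0.06,   0.56,   0.11]), 'eef_pos': array([552.71, 172.75,  88.22]), 'tool_rot': array([-0.21,  1.57, -1.92]), 'force': array([2.14, 0.04, 1.93]), 'torque': array([-0.01, -0.34, -0.09]), 'width': 20.881709666266985}
[[-0.    0.99 -0.14]
 [-0.   -0.14 -0.99]
 [-1.   -0.    0.  ]] -7.965340681647343
```

Emit:
jog_arm([
  [[0,0,0],[-5,0,0],1],
  [[0,0,0],[-5,0,0],1],
  [[0,0,0],[0,0,0],1],
  [[0,0,0],[0,0,0],1],
])

```text
clock: 5.92
eef_pos: [552.4, 172.9, 97.4]
tool_rot: [-0.471, 1.569, -2.18]
force: [5.6, 0.7, -10.0]
width: 21.0
```

Emit:
jog_arm([
  [[3,0,0],[0,-4.7,-0.1],1],
  [[6,0,0],[0,-9.4,-0.5],1],
  [[6,0,0],[0,-9.4,-0.5],1],
  [[6,0,0],[0,-9.4,-0.5],1],
  [[6,0,0],[0,-9.4,-0.5],1],
  [[6,0,0],[0,-9.4,-0.5],1],
  [[6,0,0],[0,-9.4,-0.5],1],
  [[0,0,0],[0,0,0],1],
])

```text
clock: 6.92
eef_pos: [498.3, 201.8, 97.3]
tool_rot: [-0.27, 1.568, -2.66]
force: [4.1, 3.3, -10.0]
width: 21.2
```

```bash
cat >> h.py <<'E'
def st():
    np.set_printoptions(precision=2,suppress=True)
    s=read_state(); r=Ro.from_euler('xyz',s['tool_rot']).as_matrix()
    print(s['clock'],s['eef_pos'],'F',s['force'],'M',s['torque'],'w',s['width'],'yaw',np.degrees(np.arctan2(r[1,1],r[0,1])),'x',r[:,0]); return s,r
E
python3 -c "
from h import *
s,r=st();print('stem est',s['eef_pos']-90*r[:,2],'F tool',r.T@s['force'])"
```

```text
6.925 [498.3  201.78  97.35] F [ 4.12  3.34 -9.96] M [ 0.41 -0.72 -0.26] w 21.18021383438144 yaw -46.88483960392967 x [-0. -0. -1.]
stem est [564.   263.29  97.12] F tool [ 9.95  0.39 -5.31]
```

Emit:
jog_arm([
  [[6,0,0],[0,-9.4,-0.6],1],
  [[6,0,0],[0,-9.4,-0.6],1],
  [[6,0,0],[0,-9.4,-0.6],1],
  [[6,0,0],[0,-9.4,-0.6],1],
  [[6,0,0],[0,-9.4,-0.5],1],
  [[6,0,0],[0,-9.4,-0.5],1],
  [[3,0,0],[0,-4.7,-0.2],1],
  [[0,0,0],[0,0,0],1],
])

```text
clock: 7.92
eef_pos: [474.4, 257.2, 97.2]
tool_rot: [0.18, 1.567, -2.887]
force: [3.9, 4.4, -10.0]
width: 20.9
```

Emit:
jog_arm([
  [[0,0,0],[2,0,0],1],
  [[0,0,0],[2,0,0],1],
  [[0,0,0],[0,0,0],1],
  [[0,0,0],[0,0,0],1],
])

```text
clock: 8.43
eef_pos: [474.3, 257.2, 94.5]
tool_rot: [-0.38, 1.567, 2.835]
force: [-1.0, 5.6, 1.8]
width: 21.1
```

```bash
python3 -c "
from h import *
s,r=st();print('stem est',s['eef_pos']-90*r[:,2],'F tool',r.T@s['force'])"
```

```text
8.425 [474.34 257.2   94.45] F [-0.95  5.64  1.8 ] M [1.04 0.23 0.45] w 21.10521755541775 yaw -85.80889344663746 x [-0.  0. -1.]
stem est [564.1  263.78  94.13] F tool [-1.79 -5.7   0.55]
```

Emit:
jog_arm([
  [[2,0,0],[0.8,-3.1,-0.1],1],
  [[2,0,0],[0,-3.1,-0.1],1],
  [[0,0,0],[0,0,0],1],
])

```text
clock: 8.8
eef_pos: [474.1, 263.2, 94.0]
tool_rot: [-0.193, 1.567, 2.952]
force: [-3.0, 4.5, 9.0]
width: 21.1
```

Emit:
jog_arm([
  [[2,0,0],[0,-3.1,-0.1],1],
  [[0,0,0],[0,0,0],1],
  [[0,0,0],[0,0,0],1],
])

```text
clock: 9.18
eef_pos: [474.1, 266.4, 94.0]
tool_rot: [-0.207, 1.567, 2.903]
force: [-3.6, 4.4, 7.5]
width: 21.0
```

Emit:
jog_arm([
  [[2,0,0],[0,-3.1,-0.1],1],
  [[0,0,0],[0,0,0],1],
  [[0,0,0],[0,0,0],1],
])

```text
clock: 9.55
eef_pos: [474.3, 269.7, 93.9]
tool_rot: [-0.217, 1.566, 2.858]
force: [-2.6, 4.8, 7.4]
width: 20.7
```

```bash
python3 -c "
from h import *
s,r=st();print('stem est',s['eef_pos']-90*r[:,2],'F tool',r.T@s['force'])"
```

```text
9.55 [474.26 269.66  93.9 ] F [-2.63  4.77  7.42] M [1.06 0.59 0.66] w 20.70674894642075 yaw -93.81773826014076 x [-0.  0. -1.]
stem est [564.06 263.67  93.53] F tool [-7.4  -4.59  2.97]
```

Emit:
jog_arm([
  [[1.5,0,0],[0,-2.4,-0.1],1],
  [[0,0,0],[0,0,0],1],
  [[0,0,0],[0,0,0],1],
])

```text
clock: 9.93
eef_pos: [474.5, 272.0, 93.9]
tool_rot: [-0.154, 1.566, 2.895]
force: [-3.4, 5.0, 7.3]
width: 20.9
```

Emit:
jog_arm([
  [[1.5,0,0],[0,-2.4,-0.1],1],
  [[0,0,0],[0,0,0],1],
  [[0,0,0],[0,0,0],1],
])

```text
clock: 10.3
eef_pos: [474.7, 274.3, 93.8]
tool_rot: [-0.091, 1.566, 2.931]
force: [-3.7, 4.9, 5.7]
width: 20.7
```

Emit:
jog_arm([
  [[1.5,0,0],[0,-2.4,-0.1],1],
  [[0,0,0],[0,0,0],1],
  [[0,0,0],[0,0,0],1],
])

```text
clock: 10.68
eef_pos: [475.0, 276.8, 93.5]
tool_rot: [-0.044, 1.566, 2.953]
force: [-2.3, 5.0, 4.3]
width: 21.1
```

Emit:
jog_arm([
  [[1.5,0,0],[0,-2.4,-0.1],1],
  [[0,0,0],[0,0,0],1],
  [[0,0,0],[0,0,0],1],
])

```text
clock: 11.05
eef_pos: [475.5, 279.3, 92.3]
tool_rot: [0.172, 1.566, -3.141]
force: [0.9, 6.3, -7.1]
width: 20.9
```

Over the slot: z has dropped and Fz has flipped to the spring's pull. I'll nudge one more degree and lower.

Emit:
jog_arm([
  [[1,0,0],[1,-1.6,0],1],
  [[0,0,0],[2,0,0],1],
  [[0,0,0],[2,0,0],1],
  [[0,0,0],[0,0,0],1],
  [[0,0,0],[0,0,0],1],
])

```text
clock: 11.68
eef_pos: [475.7, 280.9, 88.3]
tool_rot: [0.006, 1.566, 2.959]
force: [-3.2, 5.4, 0.6]
width: 20.7
```

```bash
python3 -c "
from h import *
s,r=st();print('stem est',s['eef_pos']-90*r[:,2],'F tool',r.T@s['force'])"
```

```text
11.675 [475.67 280.85  88.27] F [-3.23  5.36  0.65] M [1.12 0.37 0.66] w 20.745560409761964 yaw -100.80545030879136 x [-0.  0. -1.]
stem est [564.08 263.98  87.84] F tool [-0.63 -4.66  4.18]
```

```bash
python3 - <<'E'
from h import *
s,r=st();p=s['eef_pos']
plan([(p+[0,0,100],Ro.from_matrix(r),3),((447,-181,180),down(-86.1),11)],-1)
E
```

```text
11.675 [475.67 280.85  88.27] F [-3.23  5.36  0.65] M [1.12 0.37 0.66] w 20.745560409761964 yaw -100.80545030879136 x [-0.  0. -1.]
[[0.0, 0.0, 0.0], [-33.3, 0.0, 0.2], -1]
[[0.0, 0.0, 0.0], [-33.3, 0.0, 0.2], -1]
[[0.0, 0.0, 0.0], [-33.3, 0.0, 0.2], -1]
--
[[-1.3, 0.0, 0.0], [0.7, 41.7, -5.3], -1]
[[-1.3, 0.0, 0.0], [0.7, 41.8, -4.3], -1]
[[-1.3, 0.0, 0.0], [0.7, 41.9, -3.4], -1]
[[-1.3, 0.0, 0.0], [0.7, 42.0, -2.4], -1]
[[-1.3, 0.0, 0.0], [0.7, 42.0, -1.4], -1]
[[-1.3, 0.0, 0.0], [0.7, 42.1, -0.4], -1]
[[-1.3, 0.0, 0.0], [0.7, 42.1, 0.6], -1]
[[-1.3, 0.0, 0.0], [0.7, 42.0, 1.5], -1]
[[-1.3, 0.0, 0.0], [0.8, 42.0, 2.5], -1]
[[-1.3, 0.0, 0.0], [0.8, 41.9, 3.5], -1]
[[-1.3, 0.0, 0.0], [0.8, 41.8, 4.5], -1]
--
```

Emit:
jog_arm([
  [[0,0,0],[0,0,0],-1],
  [[0,0,0],[0,0,0],-1],
  [[0,0,0],[0,0,0],-1],
  [[0,0,0],[0,0,0],-1],
  [[0,0,0],[-20,0,0],-1],
  [[0,0,0],[-35,0,0],-1],
  [[0,0,0],[-45,0,0],-1],
])

```text
clock: 12.55
eef_pos: [477.0, 279.0, 189.8]
tool_rot: [0.943, 1.567, -2.39]
force: [0.7, -0.0, -0.3]
width: 85.5
```

Check the lever with the wrist camera before leaving.

```bash
python3 - <<'E'
from h import *
st()
d=cam('wrist');P,R,C=pts(d);save(d,'w4.png',s=1.2);np.savez('w4.npz',P=P,R=R,C=C,img=d['img'])
hsv=cv2.cvtColor(d['img'],cv2.COLOR_RGB2HSV)
m=(hsv[...,2]<75)&(P[...,2]>100)&(P[...,2]<130);m[255:]=0
v,u=np.nonzero(m);q=np.array([onplane(R,C,i,j,117.5)[:2] for i,j in zip(u,v)],np.float32);r=cv2.minAreaRect(q);print(r,np.percentile(P[m][:,2],[10,50,90]))
E
```

```text
12.55 [477.   278.96 189.8 ] F [ 0.73 -0.   -0.32] M [ 0.01 -0.   -0.01] w 85.52709466479627 yaw -100.98264446723606 x [-0. -0. -1.]
((462.50909423828125, 197.99624633789062), (188.3338165283203, 78.9549331665039), 79.02440643310547) [112.37 116.63 117.74]
```

View pics/w4.png

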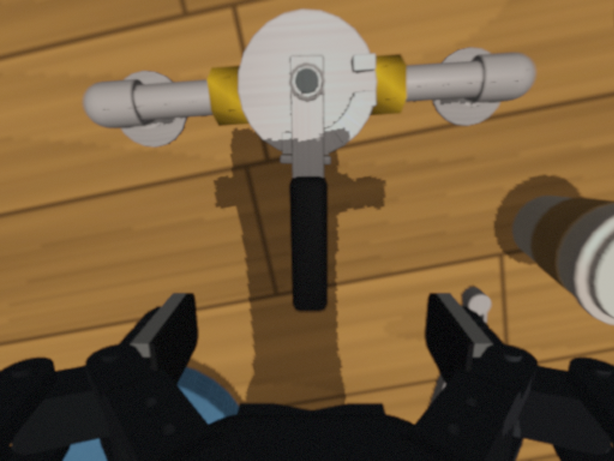

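Emit:
jog_arm([
  [[-1.3,0,0],[0.7,41.7,-5.3],-1],
  [[-1.3,0,0],[0.7,41.8,-4.3],-1],
  [[-1.3,0,0],[0.7,41.9,-3.4],-1],
  [[-1.3,0,0],[0.7,42,-2.4],-1],
  [[-1.3,0,0],[0.7,42,-1.4],-1],
  [[-1.3,0,0],[0.7,42.1,-0.4],-1],
  [[-1.3,0,0],[0.7,42.1,0.6],-1],
  [[-1.3,0,0],[0.7,42,1.5],-1],
])

```text
clock: 13.6
eef_pos: [455.0, -58.0, 184.1]
tool_rot: [1.408, 1.569, -1.743]
force: [0.3, -0.1, 0.7]
width: 85.7
```

Emit:
jog_arm([
  [[-1.3,0,0],[0.8,42,2.5],-1],
  [[-1.3,0,0],[0.8,41.9,3.5],-1],
  [[-1.3,0,0],[0.8,41.8,4.5],-1],
  [[0,0,0],[0,0,0],-1],
  [[0,0,0],[0,0,0],-1],
  [[0,0,0],[0,0,0],-1],
])

```text
clock: 14.35
eef_pos: [446.3, -180.8, 180.9]
tool_rot: [0.284, 1.569, -2.798]
force: [0.5, 0.3, 0.7]
width: 85.5
```

```bash
python3 - <<'E'
from h import *
st()
d=cam('wrist');P,R,C=pts(d);save(d,'w5.png',s=1.3);np.savez('w5.npz',P=P,R=R,C=C,img=d['img'])
E
```

```text
14.35 [ 446.25 -180.79  180.92] F [0.5  0.31 0.71] M [ 0.03 -0.06 -0.  ] w 85.45184961759412 yaw -86.53417403100293 x [-0. -0. -1.]
```

View pics/w5.png

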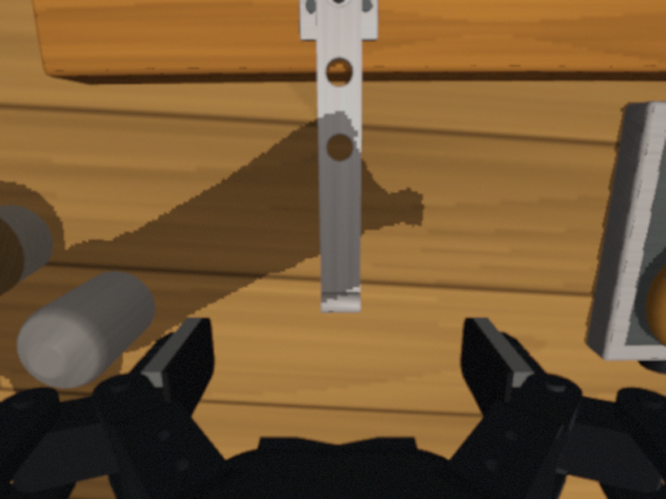

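W4 shows the lever square across the pipe at home height, stem (307,80) and grip (309,180)–(310,308). W5 at 1.3x shows hole 2 at (340,72), hole 3 at (340,147) and the pin at about (339,0). The bar edges are at 319 and 361, and the tail end is at (341,310).

```bash
python3 - <<'E'
from h import *
np.set_printoptions(precision=1,suppress=True)
D=np.load('w5.npz');P,R,C=D['P'],D['R'],D['C']
f=lambda a,b,z:onplane(R,C,a/1.3,b/1.3,z)
for n,a,b,z in(('h2',340,72,78),('h3',340,147,78),('tailend',341,310,80),('left',319,230,79.5),('right',361,230,79.5),('pin',339,1,86)): print(n,f(a,b,z))
for v in (40,100,150,190,220): print(P[int(v),250:276:6,2])
plan([((447.5,-180.6,57),down(-86.1),4)],-1)
E
```

```text
h2 [ 548.7 -176.7   78. ]
h3 [ 508.4 -179.3   78. ]
tailend [ 408.6 -185.6   80. ]
left [ 459.1 -169.1   79.5]
right [ 460.6 -194.9   79.5]
pin [ 581.1 -174.    86. ]
[79.  80.9 79.9 79.8 79.8]
[80.7 82.6 81.9 82.6  nan]
[82.7 83.4 82.8 83.3 84. ]
[84.3 84.1 84.6 84.8 83.5]
[84.5 85.8 85.4 84.8 85.3]
[[-0.1, 0.0, -0.0], [31.0, -0.0, -0.4], -1]
[[-0.1, 0.0, -0.0], [31.0, -0.0, -0.4], -1]
[[-0.1, 0.0, -0.0], [31.0, -0.0, -0.3], -1]
[[-0.1, 0.0, -0.0], [31.0, -0.0, -0.3], -1]
--
```

The bar tilts up 1.9° towards its tail, which fits a hinge at 75 mm and hole 1 at 77 mm. I'll grip it with the tool leaned 8° back, so the lean away from the rail stays small at the end.

```bash
cat >> h.py <<'E'
U=np.array([.9976,.0680,0])
G0=np.array([447.5,-182.4,81.5]); L=201.5
def stay_pose(th,beta,dv=0,off=20):
    """TCP pose for pane swing th (rad), bar tail-up angle beta (deg)"""
    hx=14*np.cos(th)+225*np.sin(th)-14; hz=300-225*np.cos(th)+14*np.sin(th)
    b=np.radians(beta); b0=np.radians(1.9)
    g=G0+U*(hx-L*(np.cos(b)-np.cos(b0)))+np.array([0,0,hz-75+L*(np.sin(b)-np.sin(b0))])
    R=down(-86.1,9.9-beta)
    return g+(off-dv)*R.as_matrix()[:,0],R
E
python3 - <<'E'
from h import *
st()
a,R=stay_pose(0,1.9,45);b,R=stay_pose(0,1.9,0)
print(a,b); plan([(a,R,4),(b,R,2)],-1)
E
```

```text
14.4 [ 446.26 -180.78  180.86] F [-0.6   0.22 -0.26] M [0.07 0.   0.02] w 85.57049145695719 yaw -86.52372751380885 x [-0. -0. -1.]
[ 444.03 -182.64  106.26] [ 450.28 -182.21   61.69]
[[-0.1, 2.0, -0.0], [18.7, 0.4, 0.5], -1]
[[-0.1, 2.0, -0.0], [18.6, 0.4, 1.2], -1]
[[-0.1, 2.0, -0.0], [18.6, 0.4, 1.9], -1]
[[-0.1, 2.0, -0.0], [18.5, 0.4, 2.5], -1]
--
[[0.0, 0.0, 0.0], [22.5, 0.0, -0.0], -1]
[[-0.0, -0.0, 0.0], [22.5, -0.0, -0.0], -1]
--
```

Emit:
jog_arm([
  [[0,2,0],[18.7,0.4,0.5],-1],
  [[0,2,0],[18.6,0.4,1.2],-1],
  [[0,2,0],[18.6,0.4,1.9],-1],
  [[0,2,0],[18.5,0.4,2.5],-1],
  [[0,0,0],[0,0,0],-1],
  [[0,0,0],[22.5,0,0],-1],
  [[0,0,0],[22.5,0,0],-1],
  [[0,0,0],[0,0,0],-1],
])

```text
clock: 15.4
eef_pos: [450.4, -183.1, 61.2]
tool_rot: [3.14, 1.434, 0.058]
force: [-0.5, -0.2, -0.2]
width: 85.5
```

Emit:
jog_arm([
  [[0,0,0],[0,0,0],-1],
  [[0,0,0],[0,0,0],1],
  [[0,0,0],[0,0,0],1],
  [[0,0,0],[0,0,0],1],
  [[0,0,0],[0,0,0],1],
  [[0,0,0],[0,0,0],1],
  [[0,0,0],[0,0,0],1],
])

```text
clock: 16.27
eef_pos: [449.9, -182.6, 61.5]
tool_rot: [-3.137, 1.433, 0.064]
force: [-0.1, 3.4, 3.4]
width: 22.5
```

```bash
python3 - <<'E'
from h import *
s,r=st(); print(stay_pose(0,1.9)[0], 'lean',np.degrees(np.arctan2(r[0,0],-r[2,0])))
p=s['eef_pos']; d=p-stay_pose(0,1.9)[0]; print(d)
# lift in arc, theta 0
way=[]
for b in (6,10,14,18,19):
    q,R=stay_pose(0,b); way.append((q+d,R,2))
plan(way,1)
E
```

```text
16.275 [ 449.87 -182.55   61.54] F [-0.09  3.44  3.45] M [0.82 0.08 0.16] w 22.48834119097728 yaw -86.57941636982028 x [ 0.14  0.01 -0.99]
[ 450.28 -182.21   61.69] lean 7.8594225189351965
[-0.4  -0.34 -0.15]
[[-0.2, -2.0, -0.0], [-7.1, -0.0, -0.8], 1]
[[-0.2, -2.0, -0.0], [-7.1, -0.0, -0.5], 1]
--
[[-0.0, -2.0, -0.0], [-6.9, 0.0, -0.8], 1]
[[-0.0, -2.0, 0.0], [-6.9, 0.0, -0.5], 1]
--
[[0.0, -2.0, 0.0], [-6.9, 0.0, -0.8], 1]
[[-0.0, -2.0, 0.0], [-6.9, 0.0, -0.5], 1]
--
[[0.0, -2.0, 0.0], [-6.9, 0.0, -0.8], 1]
[[0.0, -2.0, 0.0], [-6.9, 0.0, -0.5], 1]
--
[[0.0, -0.5, 0.0], [-1.7, 0.0, -0.1], 1]
[[-0.0, -0.5, -0.0], [-1.7, 0.0, -0.1], 1]
--
```

Emit:
jog_arm([
  [[0,-2,0],[-7,0,-0.7],1],
  [[0,-2,0],[-7,0,-0.7],1],
  [[0,-2,0],[-6.9,0,-0.7],1],
  [[0,-2,0],[-6.9,0,-0.6],1],
  [[0,-2,0],[-6.9,0,-0.7],1],
  [[0,-2,0],[-6.9,0,-0.6],1],
  [[0,-2,0],[-6.9,0,-0.7],1],
  [[0,-2,0],[-6.9,0,-0.6],1],
])

```text
clock: 17.27
eef_pos: [453.8, -182.2, 116.6]
tool_rot: [-0.002, 1.427, -3.085]
force: [-0.1, 4.2, -0.5]
width: 22.3
```

Emit:
jog_arm([
  [[0,-1,0],[-3.4,0,-0.2],1],
  [[0,0,0],[0,0,0],1],
  [[0,0,0],[0,0,0],1],
])

```text
clock: 17.65
eef_pos: [454.5, -182.2, 119.7]
tool_rot: [-0.004, 1.411, -3.087]
force: [-0.6, 6.2, 0.9]
width: 22.5
```

```bash
python3 - <<'E'
from h import *
s,r=st(); p,R=stay_pose(0,19);p=p+[-.4,-.3,-.1]; print(p, 'lean',np.degrees(np.arctan2(r[0,0],-r[2,0])))
d=cam('wrist');P,Rr,C=pts(d);save(d,'w6.png',s=1.3);np.savez('w6.npz',P=P,R=Rr,C=C,img=d['img'])
# advance: keep bar centre at pin >= 95
off=np.array([-.4,-.3,-.1]);way=[]
for th in (.05,.1,.15,.2,.25,.3,.345,.38):
    hx=14*np.cos(th)+225*np.sin(th)-14+57; hz=300-225*np.cos(th)+14*np.sin(th)
    b=np.degrees(np.arctan2(95-hz,hx)); print(th,hx,hz,b)
    q,R=stay_pose(th,b);way.append((q+off,R,1))
plan(way,1)
E
```

```text
17.65 [ 454.51 -182.23  119.72] F [-0.63  6.22  0.93] M [ 1.05 -0.09 -0.06] w 22.453920522603315 yaw -86.64817112241425 x [-0.16 -0.01 -0.99]
[ 454.79 -182.18  120.57] lean -9.153901465199723
0.05 68.22781673143216 75.98089978092209 15.576276630773474
0.1 79.3925770594287 77.52173064549977 12.415611408439148
0.15 90.46637489766442 79.6186413190209 9.649322542618009
0.2 101.42153151866616 82.2663906168515 7.156117807934036
0.25 112.2306647362167 85.45836054466824 4.859493331780107
0.3 122.86675734655988 89.18657283999742 2.7089232467353295
0.345 132.2693087172442 92.99277664500366 0.8694125716223844
0.38 139.45841051599223 96.24334356706696 -0.5108078545485506
[[-0.5, 3.5, 0.1], [8.3, -0.1, -10.6], 1]
--
[[-0.0, 3.2, 0.0], [8.3, 0.0, -10.5], 1]
--
[[0.0, 2.8, 0.0], [7.0, 0.0, -10.5], 1]
--
[[-0.0, 2.5, -0.0], [6.0, 0.0, -10.5], 1]
--
[[-0.0, 2.3, -0.0], [5.3, 0.0, -10.5], 1]
--
[[0.0, 2.2, 0.0], [4.7, 0.0, -10.5], 1]
--
[[0.0, 1.8, 0.0], [3.8, 0.0, -9.4], 1]
--
[[-0.0, 1.4, -0.0], [2.7, 0.0, -7.3], 1]
--
```

View pics/w6.png

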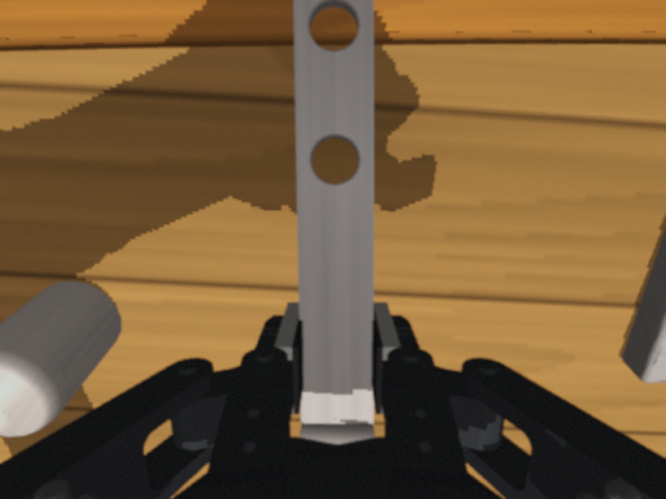

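Holding well: w6 shows the bar straight between the pads, holes at (334,25) and (334,160). I'll check the sill's front edge quickly and advance most of the way.

Emit:
jog_arm([
  [[0,3.5,0],[7.5,0,-10.6],1],
  [[0,3.2,0],[8.2,0,-10.5],1],
  [[0,2.8,0],[7,0,-10.5],1],
  [[0,2.5,0],[6,0,-10.5],1],
  [[0,0,0],[0,0,0],1],
])

```text
clock: 18.32
eef_pos: [493.0, -179.6, 87.7]
tool_rot: [-3.098, 1.523, 0.102]
force: [-2.0, 5.5, -0.7]
width: 22.6
```

```bash
python3 - <<'E'
from h import *
s,r=st(); print('lean',np.degrees(np.arctan2(r[0,0],-r[2,0])), stay_pose(.2,7.16)[0])
D=np.load('w5.npz');R,C=D['R'],D['C']
for b in (72,76,80): print('sill edge w5 row',b,onplane(R,C,300/1.3,b/1.3,50), onplane(R,C,300/1.3,b/1.3,0)[0])
D=np.load('top.npz');R,C=D['R'],D['C']
for v in (198,200,201): print('top',v,onplane(R,C,262,v,50))
d=cam('scene');P,Rr,C=pts(d);np.savez('s7.npz',P=P,R=Rr,C=C,img=d['img']);save(d,'s7.png',(170,150,330,290),4)
E
```

```text
18.325 [ 492.96 -179.61   87.69] F [-2.01  5.49 -0.68] M [0.98 0.41 0.15] w 22.627732399331894 yaw -86.64857805304953 x [ 0.05  0.   -1.  ]
lean 2.7397660861871764 [ 494.23 -179.21   87.22]
sill edge w5 row 72 [ 551.18 -152.06   50.  ] 557.9670315155405
sill edge w5 row 76 [ 548.95 -152.14   50.  ] 555.328167098578
sill edge w5 row 80 [ 545.96 -152.26   50.  ] 551.7920759127325
top 198 [ 555.44 -155.41   50.  ]
top 200 [ 547.91 -155.51   50.  ]
top 201 [ 544.16 -155.55   50.  ]
```

View pics/s7.png

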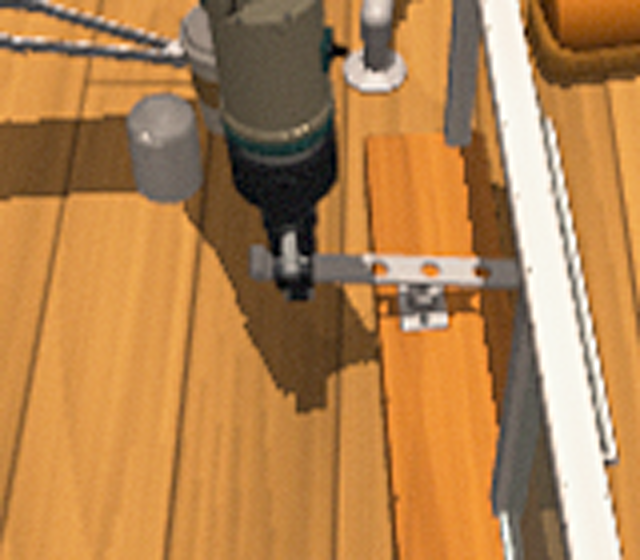

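Scene view: holes at (378,268), (430,268) and (482,270), boss at (423,308), and the bar is well above the pin. Continue to above the pin.

Emit:
jog_arm([
  [[0,2.3,0],[5,0,-10.5],1],
  [[0,2.2,0],[4.5,0,-10.5],1],
  [[0,1.8,0],[3.8,0,-9.4],1],
  [[0,1,0],[2,0,-5.5],1],
  [[0,0,0],[0,0,0],1],
  [[0,0,0],[0,0,0],1],
])

```text
clock: 19.12
eef_pos: [529.8, -177.2, 75.9]
tool_rot: [-3.13, 1.396, 0.072]
force: [-2.0, 5.6, -0.1]
width: 22.5
```

```bash
python3 - <<'E'
from h import *
s,r=st(); print('lean',np.degrees(np.arctan2(r[0,0],-r[2,0])))
g=s['eef_pos']-20*r[:,0]; print('G',g,'hole3 pred',g+60.5*U)
D=np.load('s7.npz');R,C=D['R'],D['C']
f=lambda u,v,z:onplane(R,C,170+u/4-.4,150+v/4-.4,z)
print('s7 h3,h2,h1',f(378,268,102),f(430,268,97),f(482,270,92),'pin',f(423,291,85),'plate',f(423,308,70))
d=cam('scene');P,Rr,C=pts(d);np.savez('s8.npz',P=P,R=Rr,C=C,img=d['img'])
w=cam('wrist');Pw,Rw,Cw=pts(w);np.savez('w8.npz',P=Pw,R=Rw,C=Cw,img=w['img'])
a=cv2.resize(d['img'][190:250,240:320],(533,400),interpolation=cv2.INTER_CUBIC);b=cv2.resize(w['img'][0:240,180:330],(250,400),interpolation=cv2.INTER_CUBIC)
cv2.imwrite('pics/s8.png',np.hstack([a,b])[...,::-1])
E
```

```text
19.125 [ 529.76 -177.16   75.95] F [-1.99  5.63 -0.14] M [1.05 0.72 0.23] w 22.498335299766552 yaw -86.56890507608554 x [ 0.17  0.01 -0.98]
lean 9.96789271931281
G [ 526.3  -177.41   95.64] hole3 pred [ 586.66 -173.29   95.64]
s7 h3,h2,h1 [ 552.12 -177.91  102.  ] [ 591.75 -173.47   97.  ] [ 631.84 -169.01   92.  ] pin [ 585.97 -183.58   85.  ] plate [ 586.41 -191.53   70.  ]
```

View pics/s8.png

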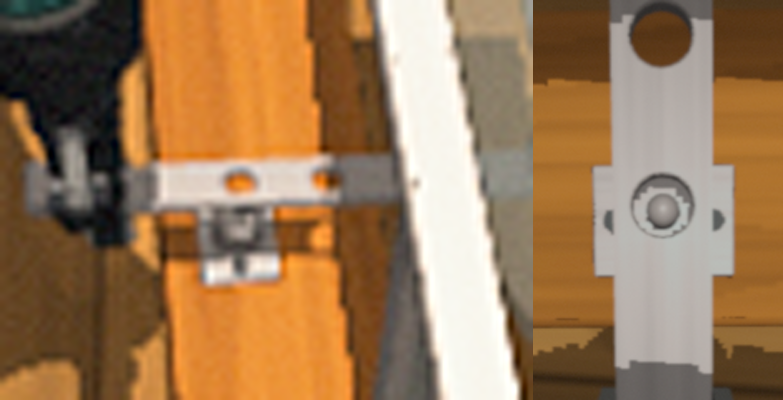

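The wrist view shows the pin's dome inside hole 3: hole centre (661,205), pin (662,211). Ray-cast both to get the offset.

```bash
python3 - <<'E'
from h import *
np.set_printoptions(precision=1,suppress=True)
D=np.load('w8.npz');R,C,P=D['R'],D['C'],D['P']
f=lambda a,b,z:onplane(R,C,180+(a-533)*.6,b*.6,z)
h=f(661,205,97.5);p=f(662,211,87);print(h,p,C)
for b in (230,205,170,150): print(P[int(b*.6),int(180+(630-533)*.6)], P[int(b*.6),int(180+(661-533)*.6)])
for b in (3,165,275): print('col left',b,P[int(b*.6),int(180+(600-533)*.6)])
E
```

```text
[ 587.5 -173.    97.5] [ 587.1 -172.9   87. ] [ 571.3 -175.2  229. ]
[ 581.  -165.7   98. ] [ 583.3 -172.6   74.1]
[ 587.  -165.4   98.3] [ 588.8 -172.4   87.3]
[ 595.1 -165.    98.8] [ 595.8 -172.1   97.3]
[ 600.  -164.6   97.7] [ 600.4 -171.8   98.2]
col left 3 [ 680.9 -141.    -1. ]
col left 165 [ 604.4 -151.7   54. ]
col left 275 [ 569.1 -153.2   52.2]
```

Aligned within half a millimetre. Lower along the hinge arc.

```bash
python3 - <<'E'
from h import *
s,r=st(); R0=Ro.from_matrix(r); g0=s['eef_pos']-20*r[:,0]; ax=r[:,1]
way=[]
for k in range(1,6):
    R=Ro.from_rotvec(np.radians(7.5*k/5)*ax)*R0
    g=g0+np.array([.5,0,0])*k/5+np.array([0,0,-26.5*k/5])
    way.append((g+20*R.as_matrix()[:,0],R,1))
plan(way,1)
E
```

```text
19.225 [ 529.76 -177.14   75.93] F [-1.87  5.46 -1.19] M [1.02 0.73 0.22] w 22.110397492633975 yaw -86.56840752023594 x [ 0.17  0.01 -0.98]
[[-0.0, 1.5, -0.0], [5.2, 0.0, 0.3], 1]
--
[[0.0, 1.5, -0.0], [5.2, 0.0, 0.4], 1]
--
[[0.0, 1.5, 0.0], [5.2, 0.0, 0.6], 1]
--
[[-0.0, 1.5, 0.0], [5.1, 0.0, 0.7], 1]
--
[[-0.0, 1.5, -0.0], [5.1, 0.0, 0.8], 1]
--
```

Emit:
jog_arm([
  [[0,1.5,0],[5.2,0,0.3],1],
  [[0,1.5,0],[5.2,0,0.4],1],
  [[0,1.5,0],[5.2,0,0.6],1],
  [[0,0,0],[0,0,0],1],
])

```text
clock: 19.73
eef_pos: [533.8, -176.8, 64.0]
tool_rot: [-3.102, 1.326, 0.101]
force: [-1.9, 9.0, -1.3]
width: 22.6
```

Emit:
jog_arm([
  [[0,1.5,0],[5.1,0,0.7],1],
  [[0,0,0],[0,0,0],1],
  [[0,0,0],[0,0,0],1],
])

```text
clock: 20.1
eef_pos: [538.3, -176.5, 65.6]
tool_rot: [-3.063, 1.315, 0.144]
force: [-6.4, 13.2, 2.5]
width: 22.6
```

Emit:
jog_arm([
  [[0,1.2,0],[4,0,0.6],1],
  [[0,0,0],[0,0,0],1],
  [[0,0,0],[0,0,0],1],
])

```text
clock: 20.48
eef_pos: [542.8, -176.2, 66.6]
tool_rot: [-3.033, 1.304, 0.176]
force: [-3.7, 17.3, -1.6]
width: 22.1
```

```bash
python3 - <<'E'
from h import *
s,r=st(); g=s['eef_pos']-20*r[:,0]; print('G',g,'lean',np.degrees(np.arctan2(r[0,0],-r[2,0])))
w=cam('wrist');P,R,C=pts(w);np.set_printoptions(precision=1,suppress=True)
np.savez('w9.npz',P=P,R=R,C=C,img=w['img']);
m=(P[...,0]>535)&(P[...,0]<640)&(abs(P[...,1]-(-173+.068*(P[...,0]-587)))<9)&(P[...,2]>60)
q=P[m];print(len(q))
for x in range(540,640,10):
    k=abs(q[:,0]-x)<5
    if k.any(): print(x,np.percentile(q[k][:,2],[10,50,90]))
E
```

```text
20.475 [ 542.75 -176.16   66.61] F [-3.68 17.28 -1.6 ] M [2.6  1.15 0.63] w 22.143227476258858 yaw -85.89361558965335 x [ 0.26  0.05 -0.96]
G [ 537.56 -177.09   85.9 ] lean 15.061854674642463
10984
540 [ 87.9 140.7 164.2]
550 [88.3 89.1 89.9]
560 [88.9 89.7 90.6]
570 [89.7 90.5 91.3]
580 [90.4 91.2 92.1]
590 [91.  91.9 92.7]
600 [73.6 91.7 93.4]
610 [92.4 93.4 94.3]
620 [93.3 94.2 95.1]
630 [94.  94.8 95.7]
```

```bash
python3 - <<'E'
from h import *
s,r=st(); print(s['qpos']); 
# target: lean 8 deg, hole back over pin at current height
R=down(-86.4,8)
g=np.array([527.0,-177.3,93]); 
plan([(g+20*R.as_matrix()[:,0],R,3)],1)
E
```

```text
20.525 [ 542.76 -176.18   66.62] F [-3.4  16.87 -0.14] M [2.62 1.17 0.66] w 22.561241541851945 yaw -85.89383261208829 x [ 0.26  0.05 -0.96]
[ 0.26  0.7   0.13  2.1  -1.1   0.24 -0.09]
[[0.1, -2.4, 0.6], [-3.3, -0.1, 3.6], 1]
[[0.1, -2.4, 0.6], [-3.1, -0.0, 3.7], 1]
[[0.1, -2.4, 0.6], [-2.9, 0.0, 3.9], 1]
--
```

Joints 5 and 6 hit their range limits because the lean was too steep, so the bar slid about 11 mm too far forward, still above the pin. I'll reduce the lean, letting the bar pivot in the pads, and bring it back.

Emit:
jog_arm([
  [[0.1,-2.4,0.6],[-3.3,-0.1,3.6],1],
  [[0.1,-2.4,0.6],[-3.1,0,3.7],1],
  [[0.1,-2.4,0.6],[-2.9,0,3.9],1],
  [[0,0,0],[0,0,0],1],
  [[0,0,0],[0,0,0],1],
])

```text
clock: 21.15
eef_pos: [530.2, -177.5, 73.3]
tool_rot: [3.126, 1.432, 0.043]
force: [-4.3, 14.7, 1.3]
width: 22.0
```

```bash
python3 - <<'E'
from h import *
s,r=st(); print(s['qpos']); g=s['eef_pos']-20*r[:,0]; print('G',g,'lean',np.degrees(np.arctan2(r[0,0],-r[2,0])))
w=cam('wrist');P,R,C=pts(w);np.savez('w9.npz',P=P,R=R,C=C,img=w['img'])
gray=cv2.cvtColor(w['img'],cv2.COLOR_RGB2GRAY)
np.set_printoptions(precision=1,suppress=True)
q=P[(P[...,0]>540)&(P[...,0]<640)&(abs(P[...,1]-(-173+.068*(P[...,0]-587)))<11)&(P[...,2]>80)]
c=np.polyfit(q[:,0],q[:,2],1);print('bar z at 560,587,630',np.polyval(c,[560,587,630]))
hol=(np.isnan(P[...,2])|(P[...,2]<np.polyval(c,np.nan_to_num(P[...,0]))-4)).astype(np.uint8)
n,l,stt,ce=cv2.connectedComponentsWithStats(hol)
for i in range(1,n):
    if 150<stt[i,4]<3000 and 200<ce[i][0]<320: 
        z=np.polyval(c,587); print(stt[i],ce[i],onplane(R,C,*ce[i],z))
R=down(-86.4,4); G=np.array([527,-177.3,g[2]]);plan([(G+20*R.as_matrix()[:,0],R,2)],1)
E
```

```text
21.15 [ 530.24 -177.54   73.27] F [-4.27 14.68  1.34] M [3.22 0.57 0.59] w 22.01524020915802 yaw -86.64940006300816 x [ 0.14  0.01 -0.99]
[ 0.02  0.74  0.44  2.03 -0.9   0.44 -0.35]
G [ 527.47 -177.66   93.07] lean 7.959289853058403
bar z at 560,587,630 [95.5 95.8 96.2]
[ 237    0   38   36 1092] [255.6  17.3] [ 628.1 -170.7   95.8]
[ 239  104   36   38 1069] [256.6 122.7] [ 588.5 -173.4   95.8]
[[-0.1, -2.0, -0.1], [-0.1, -0.2, 0.9], 1]
[[-0.1, -2.0, -0.1], [-0.0, -0.2, 0.9], 1]
--
```

Emit:
jog_arm([
  [[0,-2,0],[0,-0.6,1.4],1],
  [[0,-2,0],[0,-0.6,1.4],1],
  [[0,0,0],[0,0,0],1],
  [[0,0,0],[4,0,0.3],1],
  [[0,0,0],[4,0,0.3],1],
  [[0,0,0],[0,0,0],1],
  [[0,0,0],[0,0,0],1],
])

```text
clock: 22.08
eef_pos: [527.3, -177.7, 65.0]
tool_rot: [3.1, 1.501, 0.014]
force: [-3.4, 14.9, 1.4]
width: 22.6
```

```bash
cat > hole.py <<'E'
from h import *
s,r=st(); print(s['qpos']); g=s['eef_pos']-20*r[:,0]; print('G',g,'lean',np.degrees(np.arctan2(r[0,0],-r[2,0])))
w=cam('wrist');P,R,C=pts(w);np.savez('w9.npz',P=P,R=R,C=C,img=w['img'])
np.set_printoptions(precision=1,suppress=True)
q=P[(P[...,0]>545)&(P[...,0]<640)&(abs(P[...,1]-(-173+.068*(P[...,0]-587)))<11)&(P[...,2]>66)&(P[...,2]<105)]
l=cv2.fitLine(q[:,[0,2]].astype(np.float32),cv2.DIST_HUBER,0,.01,.01).ravel();f=lambda x:l[3]+(x-l[2])*l[1]/l[0]
print('bar top z at 560,587,630',f(560),f(587),f(630))
hol=(np.isnan(P[...,2])|(P[...,2]<f(np.nan_to_num(P[...,0]))-3)).astype(np.uint8)
n,lb,stt,ce=cv2.connectedComponentsWithStats(hol)
for i in range(1,n):
    if 100<stt[i,4]<3000 and 200<ce[i][0]<320: print(stt[i],ce[i],onplane(R,C,*ce[i],f(587)))
print('top of things at pin', np.nanmax(P[...,2][(abs(P[...,0]-588)<3)&(abs(P[...,1]+173)<3)]))
E
python3 hole.py
```

```text
22.075 [ 527.29 -177.71   64.99] F [-3.39 14.9   1.37] M [2.95 0.39 0.38] w 22.576731648651613 yaw -86.79248815925743 x [ 0.07  0.   -1.  ]
[-0.04  0.78  0.52  1.99 -0.83  0.53 -0.44]
G [ 525.9  -177.73   84.94] lean 3.979470580728049
bar top z at 560,587,630 88.8169 90.15776 92.293205
[234   0  42  29 994] [254.5  11.9] [ 625.1 -170.8   90.2]
[ 237  102   39   40 1190] [256.2 121.7] [ 587.2 -173.3   90.2]
[287 307   8  29 149] [290.2 325.3] [ 503.2 -192.5   90.2]
[224 314   8  22 134] [227.6 326.5] [ 501.3 -165.9   90.2]
top of things at pin 88.37979612378858
```

Emit:
jog_arm([
  [[0,0,0],[4,0,0.3],1],
  [[0,0,0],[4,0,0.3],1],
  [[0,0,0],[0,0,0],1],
  [[0,0,0],[0,0,0],1],
])

```text
clock: 22.62
eef_pos: [527.3, -177.7, 56.9]
tool_rot: [3.102, 1.501, 0.017]
force: [-3.8, 15.7, 0.8]
width: 22.5
```

```bash
python3 hole.py
```

```text
22.625 [ 527.31 -177.72   56.94] F [-3.81 15.75  0.78] M [2.94 0.51 0.38] w 22.5082012223959 yaw -86.77920868424935 x [ 0.07  0.   -1.  ]
[-0.03  0.79  0.51  1.99 -0.85  0.51 -0.42]
G [ 525.93 -177.74   76.89] lean 3.9779687286579577
bar top z at 560,587,630 82.191 84.58586 88.39991
[233   0  43  26 908] [254.3  10.6] [ 624.6 -170.5   84.6]
[237 102  40  41 790] [256.1 123.4] [ 586.8 -173.3   84.6]
[286 307   9  29 162] [289.9 325. ] [ 504.9 -192.1   84.6]
[224 314   8  22 138] [227.7 326.7] [ 502.5 -166.1   84.6]
top of things at pin 88.08907883475815
```

The pin is through hole 3. Continue down.

Emit:
jog_arm([
  [[0,0,0],[4,0,0.3],1],
  [[0,0,0],[3.5,0,0.3],1],
  [[0,0,0],[0,0,0],1],
  [[0,0,0],[0,0,0],1],
])

```text
clock: 23.18
eef_pos: [527.6, -177.7, 50.3]
tool_rot: [3.109, 1.5, 0.024]
force: [-5.6, 14.3, 8.1]
width: 22.5
```

```bash
python3 hole.py
```

```text
23.175 [ 527.62 -177.71   50.3 ] F [-5.58 14.3   8.12] M [3.24 0.61 0.45] w 22.503802444307713 yaw -86.7713921728719 x [ 0.07  0.   -1.  ]
[-0.02  0.8   0.49  1.99 -0.86  0.5  -0.41]
G [ 526.21 -177.75   70.25] lean 4.044743179870831
bar top z at 560,587,630 76.70051 79.988205 85.224174
[232   0  44  24 844] [254.1   9.8] [ 624.6 -170.6   80. ]
[236 102  41  41 768] [256.1 124. ] [ 586.7 -173.3   80. ]
[285 303  10  33 175] [289.6 323.9] [ 507.  -191.8   80. ]
[224 314   8  22 139] [227.7 326.7] [ 504.2 -166.3   80. ]
top of things at pin 88.79529287583742
```

Emit:
jog_arm([
  [[0,0,0],[1,0,0],1],
  [[0,0,0],[0,0,0],-1],
  [[0,0,0],[0,0,0],-1],
  [[0,0,0],[0,0,0],-1],
  [[0,0,0],[0,0,0],-1],
  [[0,0,0],[-15,0,0],-1],
  [[0,0,0],[-25,0,2],-1],
  [[0,0,0],[-30,0,5],-1],
])

```text
clock: 24.22
eef_pos: [517.7, -185.2, 120.8]
tool_rot: [2.932, 1.493, -0.158]
force: [0.2, 0.3, -0.0]
width: 85.6
```

```bash
python3 hole.py; python3 - <<'E'
from h import *
w=np.load('w9.npz')['img'];d=cam('scene');t=cam('top');np.savez('s10.npz',P=pts(d)[0]);np.savez('t10.npz',P=pts(t)[0],img=t['img'])
a=cv2.resize(d['img'][60:330,170:370],(370,500));b=cv2.resize(w[0:330,130:390],(394,500))
cv2.imwrite('pics/s10.png',np.hstack([a,b])[...,::-1])
E
```

```text
24.225 [ 517.7  -185.2   120.78] F [ 0.19  0.29 -0.03] M [ 0.03  0.06 -0.07] w 85.56295413506363 yaw -87.07663318013105 x [ 0.08 -0.01 -1.  ]
[-0.1   0.7   0.63  1.98 -0.75  0.62 -0.5 ]
G [ 516.17 -184.96  140.72] lean 4.37958729712719
bar top z at 560,587,630 77.0768 80.18483 85.13467
[228  21  28  30 636] [241.2  35.8] [ 625.2 -170.4   80.2]
[231 100  26  25 326] [243.8 114.5] [ 583.5 -173.9   80.2]
top of things at pin 88.41926852755913
```

View pics/s10.png

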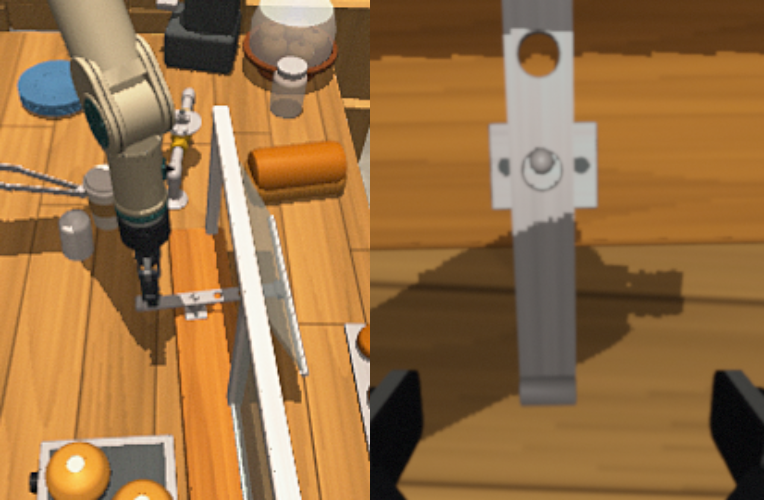

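s10 shows the pin standing through hole 3 (541,165), the bar flat down at the boss, and the pane held open. The gripper is clear. Back off a little further and run last checks on the bystanders and lever.

Emit:
jog_arm([
  [[0,0,0],[-30,0,15],-1],
  [[0,0,0],[-35,0,25],-1],
  [[0,0,0],[0,0,0],-1],
  [[0,0,0],[0,0,0],-1],
])

```text
clock: 24.88
eef_pos: [473.6, -185.8, 180.8]
tool_rot: [2.943, 1.494, -0.146]
force: [1.0, 0.6, -0.4]
width: 85.5
```

```bash
python3 - <<'E'
from h import *
np.set_printoptions(precision=1,suppress=True)
st(); 
S0=np.load('scene.npz'); d=cam('scene'); P=pts(d)[0]; t=cam('top'); T=pts(t)[0]; T0=np.load('top.npz')['P']
def c(P,lo,hi,xy,r):
    m=(P[...,2]>lo)&(P[...,2]<hi)&(np.hypot(P[...,0]-xy[0],P[...,1]-xy[1])<r); return m.sum(),P[m].mean(0) if m.any() else None
for n,a in (('cup',(108,122,(419,75),50)),('shaker',(86,99,(367,-3),40)),('buns',(40,100,(420,-388),90))):
    print(n,'scene',c(S0['P'],*a),c(P,*a),'top',c(T0,*a),c(T,*a))
# lever & stay heights
for nm,Q,im in(('scene',P,d['img']),('top',T,t['img'])):
    v=cv2.cvtColor(im,cv2.COLOR_RGB2HSV)[...,2]
    m=(v<75)&(abs(Q[...,0]-475)<50)&(abs(Q[...,1]-280)<35)&(Q[...,2]>100)&(Q[...,2]<135); print(nm,'grip',m.sum(),np.median(Q[m],0) if m.any() else None)
    m=(abs(Q[...,0]-565)<6)&(abs(Q[...,1]+174)<8)&(Q[...,2]>60)&(Q[...,2]<110); print('bar at 565',m.sum(),np.median(Q[m],0) if m.any() else None)
E
```

```text
24.875 [ 473.57 -185.76  180.76] F [ 1.    0.56 -0.43] M [0.06 0.02 0.02] w 85.47148250005132 yaw -87.02741392324455 x [ 0.08 -0.01 -1.  ]
cup scene (np.int64(274), array([421.17,  71.52, 114.73])) (np.int64(0), None) top (np.int64(394), array([419.17,  75.92, 114.87])) (np.int64(0), None)
shaker scene (np.int64(96), array([369.86,  -6.25,  90.84])) (np.int64(105), array([369.53,  -7.26,  90.64])) top (np.int64(128), array([367.68,  -2.9 ,  91.08])) (np.int64(0), None)
buns scene (np.int64(524), array([ 420.75, -453.69,   70.48])) (np.int64(517), array([ 420.33, -453.61,   70.6 ])) top (np.int64(413), array([ 414.67, -444.  ,   68.36])) (np.int64(409), array([ 414.53, -443.85,   68.45]))
scene grip 73 [481.62 271.74 115.31]
bar at 565 15 [ 564.84 -175.7    79.36]
top grip 134 [474.58 278.54 116.68]
bar at 565 0 None
```

```bash
python3 -c "
from cell import *
print(finish_job())"
```

```text
the job is handed in; nothing more can be done
None
```

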